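Unlock the graphite moulds and pack them in their case

TASK

Pack away the graphite moulds: open the aluminium case by pressing its thumb latch, use the forked tool to push back the spring bar beside each mould that is in the carrier so the mould springs up free, and stand all the moulds upright in the case. Finish with the lid snapped shut and latched and the forked tool lying flat back on its mat; do not touch the spring bars with the gripper, do not wrench a mould out against its bar, and leave everything else on the bench where it is.

Things in the scene. Friction and masses are not known exactly. Their poses are not given: they have to be found in the camera images.
- carrier: Aluminium mould carrier fixed to the bench, 80 x 352 mm, origin at its underside. x axis points away from the robot, y along the row. Docks 1, 2, 3 at y = -130, -15, +100 mm: pockets 53 x 49 mm outside, walls 40 mm high. A sprung lifter in each (about 5 N) raises a freed mould 5 mm. On each dock's +y side lies a spring bar, ending in a housing 34 mm high, 77 mm from the dock.
- bar1: Steel spring bar of dock 1, along the carrier's y, 26 mm up, locking the mould's foot. Its upright pin (8 mm diameter, 60 mm tall from the bench) stands 45 mm from the dock centre; origin on the pin, 46 mm up. Pushing the pin to carrier +y compresses the spring, at most 18 mm, with up to 6 N; the mould hops up free from about 9 mm (push 14). Let go, the bar springs back but is stopped about 8 mm short by the risen foot of a freed mould.
- bar2: Steel spring bar of dock 2, along the carrier's y, 26 mm up, locking the mould's foot. Its upright pin (8 mm diameter, 60 mm tall from the bench) stands 45 mm from the dock centre; origin on the pin, 46 mm up. Pushing the pin to carrier +y compresses the spring, at most 18 mm, with up to 6 N; the mould hops up free from about 9 mm (push 14). Let go, the bar springs back but is stopped about 8 mm short by the risen foot of a freed mould.
- bar3: Steel spring bar of dock 3, along the carrier's y, 26 mm up, locking the mould's foot. Its upright pin (8 mm diameter, 60 mm tall from the bench) stands 45 mm from the dock centre; origin on the pin, 46 mm up. Pushing the pin to carrier +y compresses the spring, at most 18 mm, with up to 6 N; the mould hops up free from about 9 mm (push 14). Let go, the bar springs back but is stopped about 8 mm short by the risen foot of a freed mould.
- mould1_mid (a point): Centre of the graphite mould of dock 1 (absent in some starts): dark upright block 40 (x) x 36 (y) x 62 mm tall, 0.16 kg, z up, with a foot (24 x 11 x 8 mm) at the bottom of its +y side. Its centre is 43 mm above the bench when locked, 48 mm when freed; then it lifts straight out, gripped across its x faces.
- mould2_mid (a point): Centre of the graphite mould of dock 2 (absent in some starts): dark upright block 40 (x) x 36 (y) x 62 mm tall, 0.16 kg, z up, with a foot (24 x 11 x 8 mm) at the bottom of its +y side. Its centre is 43 mm above the bench when locked, 48 mm when freed; then it lifts straight out, gripped across its x faces.
- mould3_mid (a point): Centre of the graphite mould of dock 3 (absent in some starts): dark upright block 40 (x) x 36 (y) x 62 mm tall, 0.16 kg, z up, with a foot (24 x 11 x 8 mm) at the bottom of its +y side. Its centre is 43 mm above the bench when locked, 48 mm when freed; then it lifts straight out, gripped across its x faces.
- fork_grip (a point): Forked tool (202 mm long, 0.14 kg): point in the wooden handle near its balance point. The handle is 100 mm long (75 mm behind this point to 25 mm ahead), 22 mm wide, 20 mm high. x axis points to the tines, z up (alike both ways up). Lying flat, the point is 10 mm above its support.
- fork_slot (a point): The same tool: point midway between its two steel tines, 110 mm ahead of fork_grip at the same height, 17 mm short of the tine ends. Tines 40 mm long, 7 mm wide, 10 mm thick, 30 mm wide over both; the 16 mm gap between them is open to the front and goes 23 mm back from this point.
- mat: Dark tool mat fixed on the bench, 110 mm (its x) x 240 mm (its y), 2 mm thick; origin at the centre of its underside. The tool lies along its y axis.
- case: Aluminium case fixed to the bench, 170 mm deep (x) x 220 mm wide (y), rim 78 mm above the bench, 5 mm walls and floor; origin at the centre of its underside. The lid hinges on the far (+x) rim (x = +85 mm, 78 mm up); the thumb latch is at the middle of the near (-x) side.
- lid (a joint): Case lid angle: 0 shut (latched: under 0.03), 1.65 rad sprung open, a little past upright. Plate 170 x 220 x 8 mm, top 86 mm above the bench when shut. Unlatched it swings open by itself. To shut: push it over from behind, then down until it snaps under the latch (light spring, about 6 N at the snap near the front edge).
- lid_edge (a point): Middle of the lid's front edge, on its outer face (170 mm from the hinge line).
- latch_pad (a point): Pressing point on top of the latch's thumb pad (50 mm along x, 44 mm wide), near side of the case, 38 mm out from the hook, 59 mm above the bench; pressing it down about 9 mm (5 N) tips the hook off the lid edge. The hook stands at the middle of the lid's front edge, 30 mm wide, rising to 111 mm above the bench.
- frit_jar: Bystander, not part of the job: small amber glass jar, 56 mm across, 75 mm tall; origin at its underside.
- paddle: Bystander, not part of the job: graphite paddle with wooden handle, 170 mm long, 14 mm thick, lying flat; origin at its underside.
- tweezers: Bystander, not part of the job: steel tweezers, 150 mm long, lying flat; origin at its underside.
- gauge: Bystander, not part of the job: flat steel gauge, 110 mm long, lying flat; origin at its underside.

How it is judged:
On the way, in this order (a step that is already met when the one before it is completed fails the run):
1. the case lid is sprung open (value of joint lid above 1.3 rad), for 0.2 s.
2. all the moulds stand in the case (x of mould1_mid in the frame of case between -0.08 and 0.08 m and y of mould1_mid in the frame of case between -0.105 and 0.105 m and z of mould1_mid in the frame of case between 0.028 and 0.045 m and angle between each of mould1_mid, mould2_mid, mould3_mid's own z axis and vertical below 0.3 rad and x of mould2_mid in the frame of case between -0.08 and 0.08 m and y of mould2_mid in the frame of case between -0.105 and 0.105 m and z of mould2_mid in the frame of case between 0.028 and 0.045 m and x of mould3_mid in the frame of case between -0.08 and 0.08 m and y of mould3_mid in the frame of case between -0.105 and 0.105 m and z of mould3_mid in the frame of case between 0.028 and 0.045 m), for 0.2 s.
At the end, for the whole second after the job is handed in: Every mould that was present stands upright (within 0.3 rad) on the floor of the case, the lid is latched shut (under 0.05 rad), the forked tool lies flat with its handle point over the mat, and all is at rest (all of step 2 and value of joint lid below 0.05 rad and x of fork_grip in the frame of mat between -0.055 and 0.055 m and y of fork_grip in the frame of mat between -0.12 and 0.12 m and z of fork_grip in the frame of mat between 0 and 0.02 m and z of fork_slot in the frame of mat between 0 and 0.025 m and linear speed of each of fork, mould1, mould2, mould3 below 0.03 m/s); the robot touches nothing.
It fails at once if the gripper pushes a spring bar directly (contact force between any of the fingers, the arm and bar1 above 1 N or contact force between any of the fingers, the arm and bar2 above 1 N or contact force between any of the fingers, the arm and bar3 above 1 N).
It fails at once if a mould is wrenched against its spring bar (over 40 N) (contact force between mould1 and bar1 above 40 N or contact force between mould2 and bar2 above 40 N or contact force between mould3 and bar3 above 40 N).
It fails at once if a bystander is knocked more than 30 mm from its place (distance of any of frit_jar, paddle, tweezers, gauge from where it was at the start of the episode above 0.03 m).
Of mould1, mould2, mould3 only 2 to 3 are there at a start; the rules pass over those that are not, and their reading is None.
At some moment in a run one of fork may be knocked a few centimetres aside while the robot is not near it.
Once in a run the grip may slacken for a moment while it holds something.
It also fails if it takes over 210 s, if anything falls off the work surface, if the arm or the gripper's body presses on something with over 40 N, if the wrist force passes 120 N, or if a joint passes its speed limit or range.

ROBOT

A 6-joint arm with a two-finger parallel gripper is mounted at the origin on the work surface. World frame = base frame: x ahead of the robot, y to its left, z up, the work surface at z = 0. Lengths are in m, angles in rad, forces in N, time in s.
With the tool pointing down it reaches from about 0.35 to 0.85 m from the base axis. Payload 8.1 kg.
Tool frame: the origin (TCP) lies where the fingers leave the gripper's body, on its centre line; the fingertips stand 73 mm ahead of it and the grasp point (between the pads) lies 54 mm ahead of it; z points along the fingers, y is the direction in which the jaws open and shut (so a half turn about z gives the same grasp; the last joint's range is limited). The gripper opens to 85 mm and grips with 20 to 120 N. Pads are 22 mm wide; open, the fingers measure 114 mm over their backs; the gripper's body (76 mm by 85 mm) begins 54 mm behind the grasp point. The pads swing forward as they close: fully open they stand 13 mm farther back than shut.
Start: joints at [-1.344, 0.13, 1.488, -0, 1.523, -0.085], TCP at [0.184, -0.571, 0.304] pointing down, gripper open.
Joint ranges: [-2.96, 2.96], [-0.89, 2.26], [0.02, 2.5], [-1.34, 4.48], [0, 2.73], [-2.66, 2.66]. Speed limits (rad/s): [2.39, 2.39, 2.79, 3.14, 3.14, 3.14].

INTERFACE

Orientations are given as a unit quaternion [x, y, z, w].
In Python, from cell import read_state, imaging, close_job gives the robot as it stands. The module is installed in compiled form; this text tells all that it offers.
- The arm moves only by the shell command python3 -m jog 'ROWS' [OPENING] [FORCE]. ROWS is text: rows parted by semicolons, each of 6 numbers parted by spaces: the shift along the tool's x, y, z in m, then the turn, a rotation vector about the tool's x, y, z in degrees. In form: tx ty tz ax ay az; .... A call has 1 to 5 rows; each row shifts and turns the commanded pose from where the row before left it, along the tool's axes as they then stand; what a row does not reach is not made up. A row lasts 1/8 s, in which the tool goes at most 62.5 mm and 10.7 degrees, less where a joint would pass 70% of its speed; a pose out of reach is approached as far as the arm can. A call is refused whole if a number of a shift passes 0.0625 or a number of a turn 10.7, either way. A call with a gripper value outside its range is refused whole. OPENING is the finger opening in m, from 0 to 0.0854, set as the call begins (- or left out, the last holds). The fingers move at their own pace and stop on an object; FORCE is the grip in N (left out, the last holds). Time passes only in rows, so rows that do not move let the fingers close. It gives the time, the measured TCP pose, the force and the opening at its end, in the units of the state.
- read_state(): the state, without advancing time (a new reading comes with each control period).
- imaging.grab_frame(name): name is "side" or "top"; returns a dict with "color" (480x640x3 uint8, red, green, blue), "fx", "fy", "cx", "cy" (pixels), "rvec" (rotation vector, rad) and "tvec" (3), from world to camera coordinates, as OpenCV has them. Camera axes: x right, y down, z forward; pixel columns grow to the right and rows downward; lengths in m; the calibration is good to about 2 mm. A picture is of the moment at which its call begins. There is no depth.
- close_job(): hands the job in, once; it reports no verdict.
The state is a dict: "t": time; "joint_positions": joint angles; "qd": joint speeds; "joint_efforts": joint torques, N m; "tcp_pos": TCP position; "ee_rot": TCP orientation; "wrist_force": force on the tool from outside, world axes, zero at the start; "ft_torque": the same for the moment, N m; "grip_width": finger opening in m.
Only numpy, scipy, OpenCV 4.12 (cv2) and the standard library are available. Lean on these libraries where they do the work, as an engineer would, in place of code of your own. Each camera call takes 0.05 s, during which the arm holds its last target.

## Working session

There is one attempt and no reset: what is moved stays moved. The work goes in short steps, Python scripts to look and compute and a shell command to move; the robot and the scene stay as the last step left them, time stands still between calls to the robot, and variables do not carry over. Pictures are saved under pics/ and viewed, and the job is handed in when it is done.

```bash
mkdir -p pics; ls
python3 - <<'E'
from cell import read_state, imaging
import cv2
for n in ("side","top"):
    f=imaging.grab_frame(n); cv2.imwrite(f"pics/{n}0.png",f["color"][:,:,::-1])
    print(n,{k:(v if k!='color' else 0) for k,v in f.items()})
print(read_state())
E
```

```text
pics
side {'color': 0, 'fx': 503.63118627189164, 'fy': 503.63118627189164, 'cx': 327.01789543748896, 'cy': 245.6684415683818, 'rvec': array([ 0.10852898, -2.70010806,  1.50821945]), 'tvec': array([0.55941271, 0.12279117, 1.15224747])}
top {'color': 0, 'fx': 541.5313588179185, 'fy': 541.5313588179185, 'cx': 315.53416710011874, 'cy': 239.92249850550675, 'rvec': array([ 2.16626386, -2.1908542 ,  0.09622576]), 'tvec': array([-0.04347463,  0.56606965,  1.22224775])}
{'t': 0.1, 'joint_positions': array([-1.34436927e+00,  1.31109730e-01,  1.48919452e+00,  3.14034205e-06,
        1.52299210e+00, -8.54439475e-02]), 'qd': array([-0.0004804 , -0.00051489, -0.00395094, -0.0007368 ,  0.00161763,
       -0.00070906]), 'joint_efforts': array([ 3.39797143e-04, -5.70953715e+01, -5.01943016e+01, -2.82698020e-04,
        8.17243854e-03,  1.12189247e-05]), 'tcp_pos': array([ 0.18401532, -0.57068574,  0.30292158]), 'ee_rot': array([ 9.87866329e-01,  1.55304184e-01, -5.84338045e-05, -8.49840807e-04]), 'wrist_force': array([0.51786019, 0.13007145, 1.07239543]), 'ft_torque': array([0.02511998, 0.0294233 , 0.01002155]), 'grip_width': 0.08530923008805093}
```

View pics/side0.png

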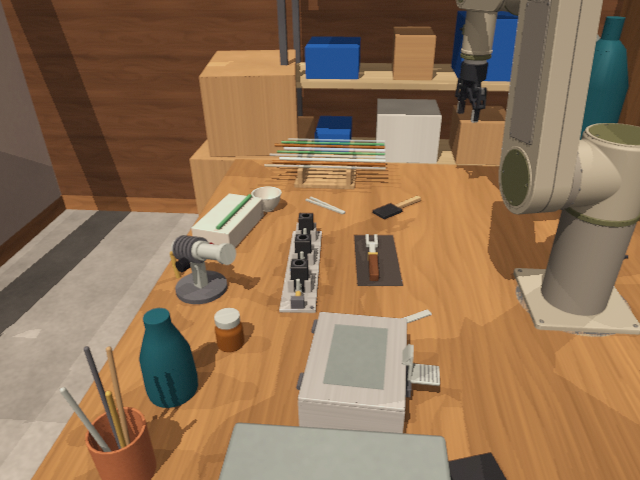

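View pics/top0.png

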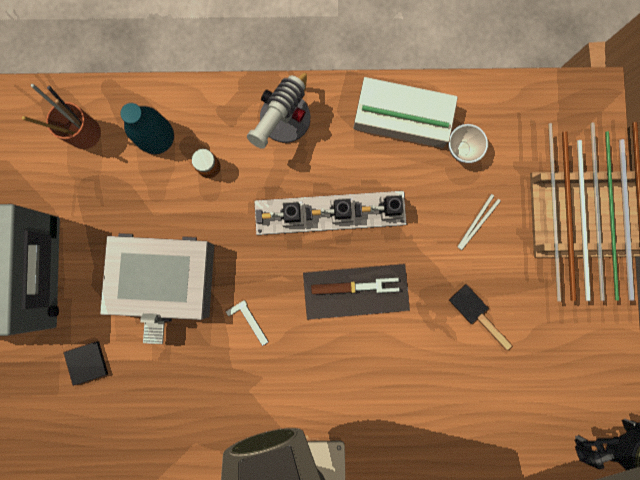

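The top view has +x up and +y to the left. All three moulds are in the carrier (about (291,211), (343,208) and (393,205)), with the fork on its mat near (355,287) and the case at (157,278). I'll zoom in and measure.

```bash
cat > h.py <<'E'
import numpy as np, cv2
from cell import read_state, imaging
from scipy.spatial.transform import Rotation as R
def cam(f):
    K=np.array([[f["fx"],0,f["cx"]],[0,f["fy"],f["cy"]],[0,0,1]]); return K,cv2.Rodrigues(f["rvec"])[0],np.array(f["tvec"])
def ray(f,uv,z):
    K,M,t=cam(f); d=M.T@np.linalg.inv(K)@np.array([uv[0],uv[1],1.]); o=-M.T@t
    return o+d*(z-o[2])/d[2]
def proj(f,p):
    K,M,t=cam(f); q=K@(M@np.array(p,float)+t); return q[:2]/q[2]
def tri(fa,ua,fb,ub):
    Pa=[k@np.c_[m,t] for k,m,t in (cam(fa),cam(fb))]
    X=cv2.triangulatePoints(Pa[0],Pa[1],np.array(ua,float).reshape(2,1),np.array(ub,float).reshape(2,1))
    return (X[:3]/X[3]).ravel()
def crop(f,name,u0,v0,u1,v1,s):
    c=f["color"][v0:v1,u0:u1,::-1]; cv2.imwrite(f"pics/{name}.png",cv2.resize(c,None,fx=s,fy=s,interpolation=cv2.INTER_CUBIC))
def st():
    s=read_state(); r=R.from_quat(s["ee_rot"]).as_matrix()
    print("t",round(s["t"],2),"tcp",np.round(s["tcp_pos"],4),"tip",np.round(s["tcp_pos"]+r[:,2]*.073,4),"F",np.round(s["wrist_force"],1),"w",round(s["grip_width"],4))
    print("x",np.round(r[:,0],3),"y",np.round(r[:,1],3),"z",np.round(r[:,2],3),"q",np.round(s["joint_positions"],2))
def shift(target):
    "tool axes shift from present measured TCP to target TCP (world)"
    s=read_state(); r=R.from_quat(s["ee_rot"]).as_matrix(); return np.round(r.T@(np.array(target)-s["tcp_pos"]),4)
E
python3 - <<'E'
from h import *
f=imaging.grab_frame("top"); g=imaging.grab_frame("side")
crop(f,"t_car",245,180,425,325,4.4); crop(f,"t_case",90,220,280,360,4.2)
crop(g,"s_car",270,200,420,320,5); crop(g,"s_case",290,300,450,440,4.2)
E
```

```text
(no output)
```

View pics/t_car.png

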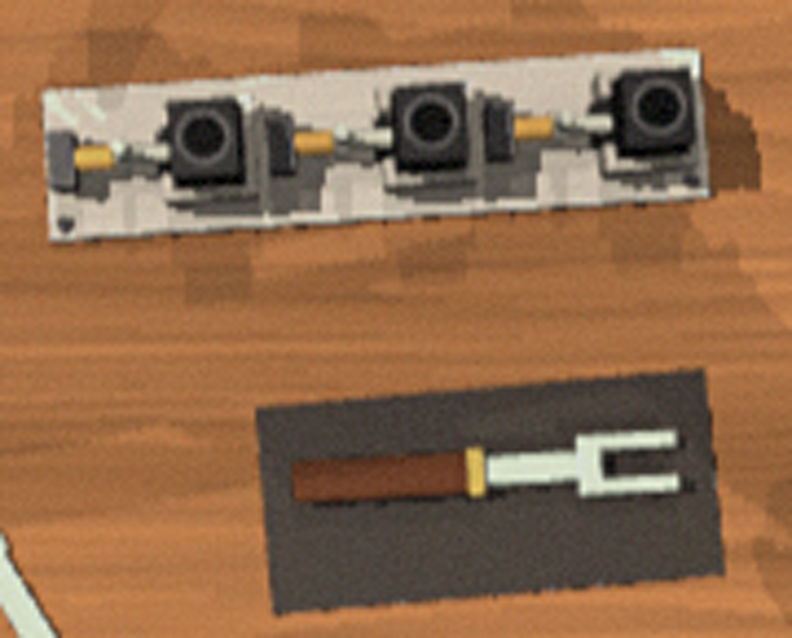

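View pics/t_case.png

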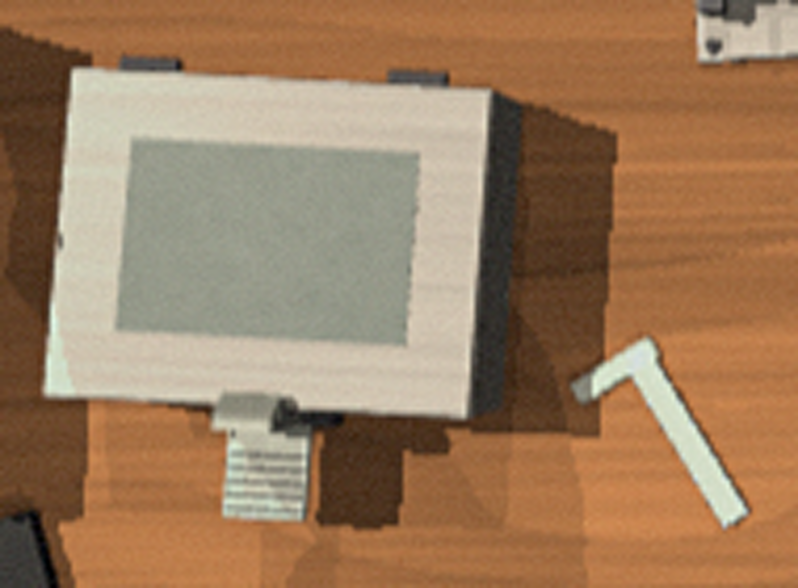

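View pics/s_car.png

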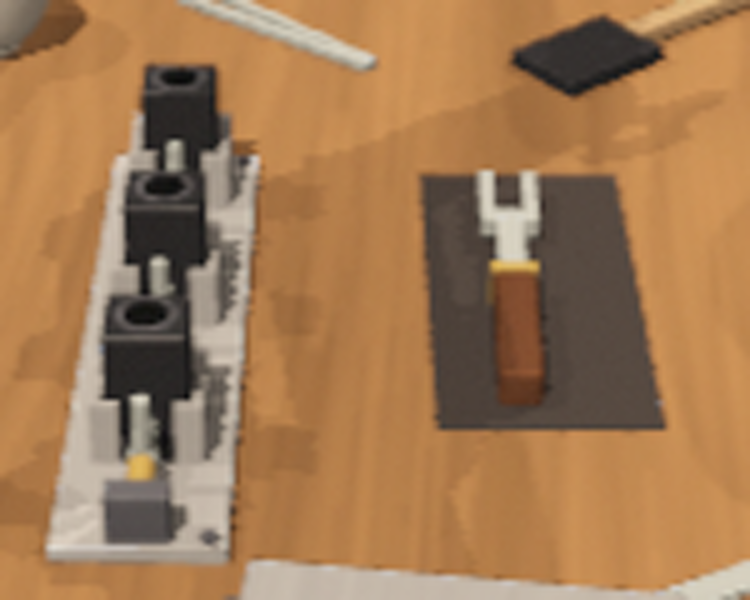

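View pics/s_case.png

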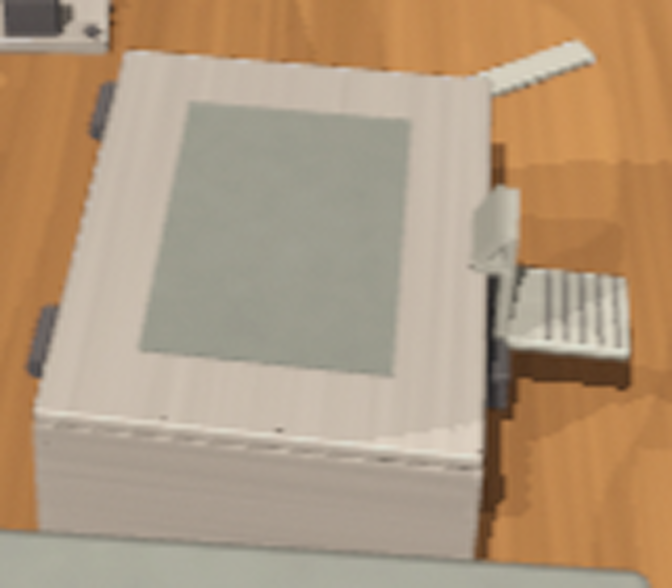

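Run:
```python
from h import *
f=imaging.grab_frame("top"); g=imaging.grab_frame("side")
T=lambda l,z,o,s:np.array([ray(f,(o[0]+u/s,o[1]+v/s),z) for u,v in l])
S=lambda l,z,o,s:np.array([ray(g,(o[0]+u/s,o[1]+v/s),z) for u,v in l])
c=(245,180);n=np.round
def fr(p): 
    print(n(p[:,:2],4).tolist(),"ctr",n(p.mean(0),4))
    e=[np.linalg.norm(p[i]-p[(i+1)%4])for i in range(4)];print(" sides",n(e,4))
    d=(p[0]-p[1]+p[3]-p[2]);print(" yaw of +y edge (rel world y), deg",n(np.degrees(np.arctan2(-d[0],d[1])),2))
print("carrier");fr(T([(43,90),(700,50),(710,196),(50,242)],.006,c,4.4))
m=T([(203,140),(433,122),(660,105)],.074,c,4.4);print("moulds3,2,1",n(m,4).tolist())
ms=S([(148,312),(165,185),(180,77)],.074,(270,200),5);print("side    ",n(ms,4).tolist())
print("mat");fr(T([(257,408),(705,370),(722,575),(277,612)],.002,c,4.4))
print("fork handle L end,collar,tine base,end",n(T([(293,481),(467,472)],.022,c,4.4),4).tolist(),n(T([(679,461),(577,466)],.017,c,4.4),4).tolist())
print("side handle end,collar, tine tips",n(S([(520,373),(515,267),],.022,(270,200),5),4).tolist(),n(S([(508,175)],.017,(270,200),5),4).tolist())
o=(90,220)
print("lid");fr(T([(73,68),(492,90),(472,418),(45,397)],.086,o,4.2))
print("pad");fr(T([(230,432),(310,436),(307,520),(223,517)],.059,o,4.2))
o=(290,300)
print("lid s");fr(S([(36,410),(122,52),(492,78),(482,460)],.086,o,4.2))
print("pad s");fr(S([(510,345),(520,268),(628,278),(628,352)],.059,o,4.2))
```

```text
carrier
[[0.6618, 0.0918], [0.6796, -0.2598], [0.6009, -0.2631], [0.5802, 0.0883]] ctr [ 0.6306 -0.0857  0.006 ]
 sides [0.352  0.0787 0.352  0.0817]
 yaw of +y edge (rel world y), deg 3.13
moulds3,2,1 [[0.6245, 0.0037, 0.074], [0.6324, -0.1125, 0.074], [0.6398, -0.2273, 0.074]]
side     [[0.6237, 0.0048, 0.074], [0.6301, -0.1094, 0.074], [0.6363, -0.223, 0.074]]
mat
[[0.491, -0.0208], [0.5085, -0.2587], [0.4004, -0.2649], [0.3838, -0.0303]] ctr [ 0.4459 -0.1437  0.002 ]
 sides [0.2386 0.1082 0.2352 0.1077]
 yaw of +y edge (rel world y), deg 4.12
fork handle L end,collar,tine base,end [[0.4524, -0.0396, 0.022], [0.456, -0.1301, 0.022]] [[0.4605, -0.2414, 0.017], [0.4585, -0.188, 0.017]]
side handle end,collar, tine tips [[0.4515, -0.0337, 0.022], [0.4545, -0.1281, 0.022]] [[0.4587, -0.2292, 0.017]]
lid
[[0.5735, 0.4055], [0.5596, 0.1873], [0.3904, 0.1966], [0.4037, 0.4163]] ctr [0.4818 0.3014 0.086 ]
 sides [0.2187 0.1694 0.22   0.1702]
 yaw of +y edge (rel world y), deg -3.55
pad
[[0.383, 0.3293], [0.3805, 0.2872], [0.3369, 0.2882], [0.339, 0.3322]] ctr [0.3598 0.3092 0.059 ]
 sides [0.0421 0.0436 0.0441 0.0442]
 yaw of +y edge (rel world y), deg -3.08
lid s
[[0.5717, 0.4101], [0.56, 0.1954], [0.3897, 0.2012], [0.4044, 0.4207]] ctr [0.4814 0.3069 0.086 ]
 sides [0.215  0.1704 0.22   0.1676]
 yaw of +y edge (rel world y), deg -3.49
pad s
[[0.3872, 0.3375], [0.3805, 0.2934], [0.3353, 0.2958], [0.3396, 0.3376]] ctr [0.3607 0.3161 0.059 ]
 sides [0.0446 0.0452 0.042  0.0476]
 yaw of +y edge (rel world y), deg -7.37
```

```bash
python3 -m jog '0 0 0 0 0 -10.4;0 0 0 0 0 -10.4;0 0 0 0 0 -10.4;0 0 0 0 0 -10.4;0 0 0 0 0 -10.4' 0; python3 -m jog '0 0 0 0 0 -10.4;0 0 0 0 0 -9.7;0 0 0 0 0 0' ; python3 -c "
from h import *
st()"
```

```text
t: 0.92
tcp_pos: [0.1841, -0.571, 0.3038]
ee_rot: [0.818, 0.575, 0.0, -0.0]
wrist_force: [0.4, 1.2, 0.4]
grip_width: 0.0004
t: 1.3
tcp_pos: [0.1841, -0.571, 0.3038]
ee_rot: [0.708, 0.707, 0.0, -0.0]
wrist_force: [0.7, 0.3, 0.0]
grip_width: -0.0002
t 1.3 tcp [ 0.1841 -0.571   0.3038] tip [ 0.1841 -0.571   0.2308] F [0.7 0.3 0. ] w -0.0002
x [0.002 1.    0.   ] y [ 1.    -0.002 -0.   ] z [-0.  0. -1.] q [-1.34  0.13  1.49  0.    1.52 -1.34]
```

```bash
python3 -m jog '0.045 0.04 0 0 0 0;0.045 0.04 0 0 0 0;0.045 0.04 0 0 0 0;0.045 0.04 0 0 0 0;0.045 0.04 0 0 0 0'; python3 -m jog '0.06 0 0 0 0 0;0.06 0 0 0 0 0;0.06 0 0 0 0 0;0.06 0 0 0 0 0;0.06 0 0 0 0 0' ; python3 -m jog '0.06 0 0 0 0 0;0.06 0 0 0 0 0;0.06 0 0 0 0 0;0.06 0 0 0 0 0;0 0 0 0 0 0'; python3 -c "
from h import *
st(); print(shift([.353,.3125,.145]))"
```

```text
t: 1.92
tcp_pos: [0.3853, -0.3446, 0.3041]
ee_rot: [0.709, 0.705, 0.0, 0.0]
wrist_force: [0.7, -0.4, -1.0]
grip_width: 0.0001
t: 2.55
tcp_pos: [0.3841, -0.0444, 0.3042]
ee_rot: [0.709, 0.705, 0.0, 0.0]
wrist_force: [1.5, 0.2, 0.2]
grip_width: 0.0
t: 3.18
tcp_pos: [0.3835, 0.1976, 0.3038]
ee_rot: [0.707, 0.708, 0.0, -0.001]
wrist_force: [0.3, -0.5, -1.1]
grip_width: -0.0003
t 3.17 tcp [0.3835 0.1976 0.3038] tip [0.3835 0.1977 0.2308] F [ 0.3 -0.5 -1.1] w -0.0003
x [-0.001  1.     0.001] y [ 1.     0.001 -0.   ] z [-0.     0.001 -1.   ] q [ 0.36 -0.34  1.93  0.    1.56  0.35]
[ 0.1148 -0.0303  0.159 ]
```

```bash
python3 -m jog '0.057 -0.015 0 0 0 0;0.058 -0.015 0 0 0 0;0 0 0.05 0 0 0;0 0 0.05 0 0 0;0 0 0.05 0 0 0'; python3 -m jog '0 0 0.01 0 0 0;0 0 0.006 0 0 0;0 0 0.005 0 0 0;0 0 0 0 0 0'; python3 -c "
from h import *
st()
f=imaging.grab_frame('top');g=imaging.grab_frame('side');cv2.imwrite('pics/a.png',np.hstack([f['color'],g['color']])[60:460,:,::-1][:, :,:][:,::1])
crop(g,'a_s',270,150,470,440,2.0)
"
```

```text
t: 3.8
tcp_pos: [0.3549, 0.3082, 0.1527]
ee_rot: [0.709, 0.705, 0.0, 0.0]
wrist_force: [0.1, 0.8, -0.9]
grip_width: 0.0
t: 4.3
tcp_pos: [0.3556, 0.3094, 0.1345]
ee_rot: [0.708, 0.707, 0.001, 0.0]
wrist_force: [1.0, 0.4, 1.5]
grip_width: 0.0001
t 4.3 tcp [0.3556 0.3094 0.1345] tip [0.3558 0.3095 0.0615] F [1.  0.4 1.5] w 0.0001
x [0.001 1.    0.002] y [ 1.    -0.001  0.002] z [ 0.002  0.002 -1.   ] q [ 0.61 -0.07  2.01  0.    1.19  0.61]
```

View pics/a_s.png

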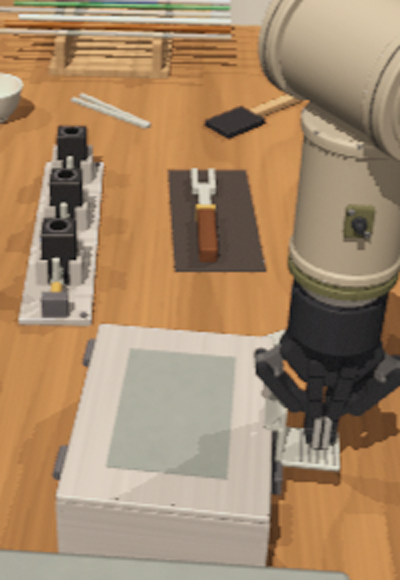

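The tip is above the pad, but the open-linkage knuckles along x are close to the hook. I'll back off and turn the jaws along y before pressing.

```bash
python3 -m jog '0 0 -0.03 0 0 0;0 0 0 0 0 -10.6;0 0 0 0 0 -10.6;0 0 0 0 0 -10.6;0 0 0 0 0 -10.6'; python3 -m jog '0 0 0 0 0 -10.6;0 0 0 0 0 -10.6;0 0 0 0 0 -10.6;0 0 0 0 0 -10.6;0 0 0 0 0 -8.2';python3 -m jog '0.003 0.002 0.03 0 0 0;0 0 0.005 0 0 0;0 0 0.003 0 0 0;0 0 0.003 0 0 0;0 0 0 0 0 0'; python3 -c "
from h import *
st()
"
```

```text
t: 5.03
tcp_pos: [0.3548, 0.309, 0.1635]
ee_rot: [0.401, 0.916, 0.0, 0.0]
wrist_force: [-0.7, 0.3, 0.0]
grip_width: -0.0002
t: 5.65
tcp_pos: [0.3548, 0.309, 0.1635]
ee_rot: [-0.029, 1.0, 0.0, 0.0]
wrist_force: [-0.3, -0.4, -0.3]
grip_width: -0.0001
t: 6.28
tcp_pos: [0.3516, 0.3108, 0.1224]
ee_rot: [-0.026, 1.0, 0.0, 0.0]
wrist_force: [-4.8, -1.6, 4.7]
grip_width: -0.0
t 6.28 tcp [0.3516 0.3108 0.1224] tip [0.3516 0.3108 0.0494] F [-4.8 -1.6  4.7] w -0.0
x [-0.999 -0.052 -0.   ] y [-0.052  0.999  0.   ] z [ 0.  0. -1.] q [ 0.61 -0.05  2.02  0.    1.17 -1.01]
```

```bash
python3 -m jog '0 0 0.002 0 0 0;0 0 0 0 0 0;0 0 0 0 0 0'; python3 -c "
from h import *
st()
g=imaging.grab_frame('side')
crop(g,'b_s',270,150,470,440,2.0)
"
```

```text
t: 6.65
tcp_pos: [0.3517, 0.3109, 0.1205]
ee_rot: [-0.026, 1.0, 0.0, 0.0]
wrist_force: [-4.5, -1.6, 6.3]
grip_width: -0.0001
t 6.65 tcp [0.3517 0.3109 0.1205] tip [0.3517 0.3109 0.0475] F [-4.5 -1.6  6.3] w -0.0001
x [-0.999 -0.052 -0.   ] y [-0.052  0.999  0.   ] z [ 0.  0. -1.] q [ 0.61 -0.05  2.02  0.    1.17 -1.01]
```

View pics/b_s.png

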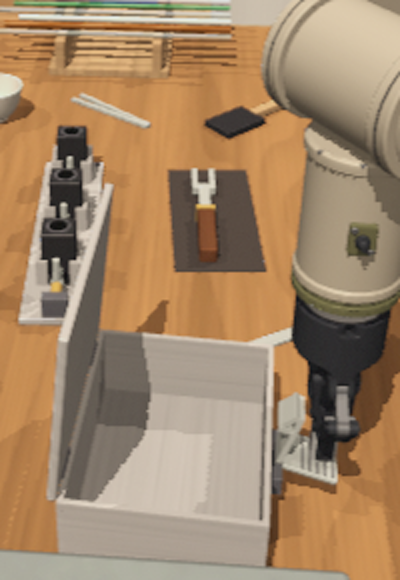

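The lid has sprung open. Next I'll lift off and go to the fork.

```bash
python3 -m jog '0 0 -0.06 0 0 0;0 0 -0.06 0 0 0;-0.012 -0.06 0 0 0 0;-0.012 -0.06 0 0 0 0;-0.012 -0.06 0 0 0 0' 0.06; python3 -m jog '-0.012 -0.06 0 0 0 0;-0.012 -0.06 0 0 0 0;-0.012 -0.06 0 0 0 0;-0.012 -0.06 0 0 0 0;0 0 0 0 0 10.6'; python3 -m jog '0 0 0 0 0 10.6;0 0 0 0 0 10.6;0 0 0 0 0 10.6;0 0 0 0 0 10.6;0 0 0 0 0 10.6'; python3 -m jog '0 0 0 0 0 10.6;0 0 0 0 0 10.6;0 0 0 0 0 5.9;0 0 0 0 0 0';  python3 -c "
from h import *
st();print(shift([.455,-.112,.15]))
g=imaging.grab_frame('top')
crop(g,'c_t',80,200,440,360,2.2)
"
```

```text
t: 7.32
tcp_pos: [0.3975, 0.1311, 0.2407]
ee_rot: [-0.026, 1.0, -0.0, 0.001]
wrist_force: [0.9, -0.0, -0.3]
grip_width: 0.0599
t: 7.95
tcp_pos: [0.4578, -0.109, 0.2404]
ee_rot: [0.07, 0.998, -0.001, 0.001]
wrist_force: [-0.6, 0.4, -0.4]
grip_width: 0.0603
t: 8.57
tcp_pos: [0.4575, -0.1049, 0.2403]
ee_rot: [0.508, 0.862, -0.0, 0.001]
wrist_force: [0.4, -0.6, -0.1]
grip_width: 0.0602
t: 9.07
tcp_pos: [0.4574, -0.1048, 0.2402]
ee_rot: [0.693, 0.721, 0.0, 0.001]
wrist_force: [-0.8, 0.3, 0.4]
grip_width: 0.0601
t 9.07 tcp [ 0.4574 -0.1048  0.2402] tip [ 0.4575 -0.1048  0.1672] F [-0.8  0.3  0.4] w 0.0601
x [-0.04   0.999 -0.001] y [0.999 0.04  0.001] z [ 0.001 -0.001 -1.   ] q [-0.33 -0.19  1.92 -0.    1.41 -0.37]
[-0.0071 -0.0028  0.0902]
```

View pics/c_t.png

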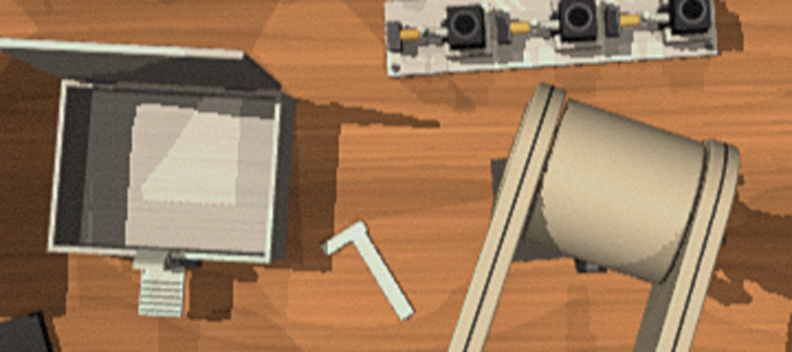

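```bash
python3 -m jog '-0.007 -0.003 0.06 0 0 0;0 0 0.06 0 0 0;0 0 0 0 0 0';  python3 -c "
from h import *
st()
g=imaging.grab_frame('side')
crop(g,'d_s',330,180,480,300,5)
"
```

```text
t: 9.5
tcp_pos: [0.4506, -0.1103, 0.1152]
ee_rot: [0.692, 0.722, -0.002, -0.005]
wrist_force: [-0.3, -0.3, 0.3]
grip_width: 0.0603
t 9.5 tcp [ 0.4506 -0.1103  0.1152] tip [ 0.4499 -0.1101  0.0422] F [-0.3 -0.3  0.3] w 0.0603
x [-0.041  0.999  0.004] y [ 0.999  0.041 -0.01 ] z [-0.01   0.003 -1.   ] q [-0.35 -0.05  2.03 -0.    1.17 -0.39]
```

View pics/d_s.png

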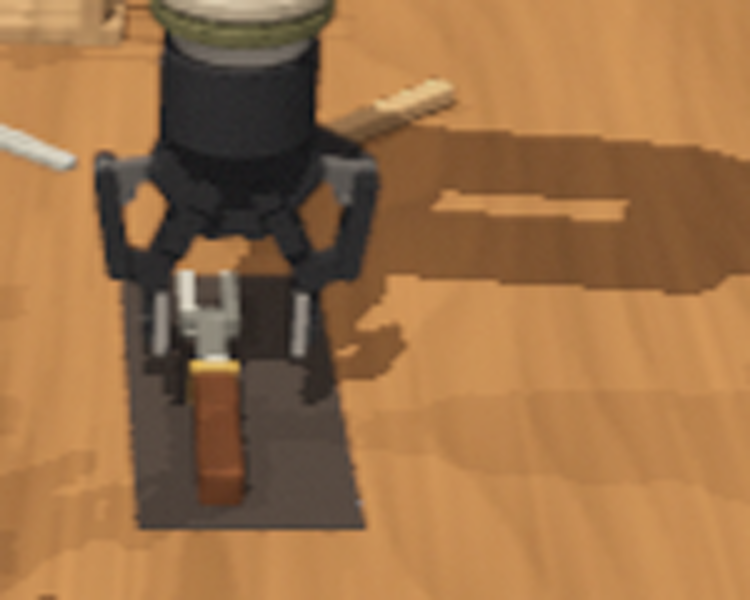

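```bash
python3 -m jog '0 0 0 0 0 0';  python3 -c "
from h import *
st();print(shift([.455,-.112,.077]))"
```

```text
t: 9.68
tcp_pos: [0.4563, -0.1122, 0.1229]
ee_rot: [0.693, 0.721, 0.001, 0.002]
wrist_force: [-0.0, -0.7, 0.7]
grip_width: 0.0602
t 9.68 tcp [ 0.4563 -0.1122  0.1229] tip [ 0.4566 -0.1123  0.0499] F [-0.  -0.7  0.7] w 0.0602
x [-0.04   0.999 -0.002] y [0.999 0.04  0.004] z [ 0.004 -0.002 -1.   ] q [-0.35 -0.05  2.02 -0.    1.17 -0.39]
[ 0.0004 -0.0015  0.0459]
```

```bash
python3 -m jog '0 0 0.02 0 0 0;0 0 0.013 0 0 0;0 0 0.007 0 0 0;0 0 0 0 0 0;0 0 0 0 0 0';  python3 -m jog '0 0 0 0 0 0;0 0 0 0 0 0;0 0 0 0 0 0;0 0 0 0 0 0;0 0 0 0 0 0' 0 100; python3 -c "
from h import *
st()"
```

```text
t: 10.3
tcp_pos: [0.4548, -0.1117, 0.0805]
ee_rot: [0.693, 0.721, 0.0, 0.0]
wrist_force: [0.2, -0.8, -0.6]
grip_width: 0.06
t: 10.92
tcp_pos: [0.4549, -0.1116, 0.0806]
ee_rot: [0.693, 0.721, 0.0, 0.0]
wrist_force: [-2.2, 0.7, 6.2]
grip_width: 0.019
t 10.93 tcp [ 0.4549 -0.1116  0.0806] tip [ 0.4549 -0.1117  0.0076] F [-2.2  0.7  6.2] w 0.019
x [-0.04   0.999 -0.   ] y [0.999 0.04  0.001] z [ 0.001 -0.    -1.   ] q [-0.35  0.02  2.04  0.    1.08 -0.39]
```

```bash
python3 -m jog '0 0 -0.01 0 0 0;0 0 -0.02 0 0 0;0 0 -0.03 0 0 0;0 0 -0.03 0 0 0;0 0 0 0 0 0';  python3 -c "
from h import *
st()
g=imaging.grab_frame('side')
crop(g,'e_s',330,130,480,300,4)
"
```

```text
t: 11.55
tcp_pos: [0.4561, -0.1121, 0.1729]
ee_rot: [0.693, 0.721, 0.001, 0.003]
wrist_force: [-0.2, -0.5, -1.6]
grip_width: 0.0198
t 11.55 tcp [ 0.4561 -0.1121  0.1729] tip [ 0.4565 -0.1123  0.0999] F [-0.2 -0.5 -1.6] w 0.0198
x [-0.04   0.999 -0.002] y [0.999 0.04  0.005] z [ 0.005 -0.002 -1.   ] q [-0.35 -0.13  1.99  0.    1.27 -0.39]
```

View pics/e_s.png

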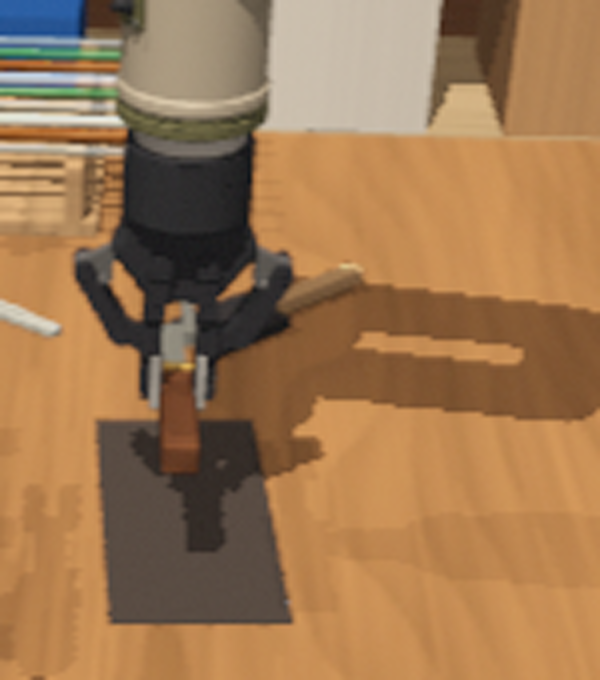

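Run:
```python
from h import *
f=imaging.grab_frame("top"); g=imaging.grab_frame("side")
for u,v in((140,398),(160,260),(175,143)): print(np.round(ray(g,(270+u/5,200+v/5),.06),4))
crop(f,"p_t",245,180,425,245,4.4)
crop(g,"p_s",275,205,330,310,5.7)
for p in [(.6355,-.1806,.06),(.6287,-.066,.06),(.6216,.049,.06)]: print(np.round(proj(f,p),1), np.round((proj(f,p)-[245,180])*4.4), np.round((proj(g,p)-[275,205])*5.7))
```

```text
[0.6214 0.0531 0.06  ]
[ 0.6271 -0.0618  0.06  ]
[ 0.6337 -0.1761  0.06  ]
[373.4 206.9] [565. 118.] [168. 130.]
[322.4 210.5] [341. 134.] [151. 263.]
[271.2 214.2] [115. 150.] [132. 419.]
```

View pics/p_t.png

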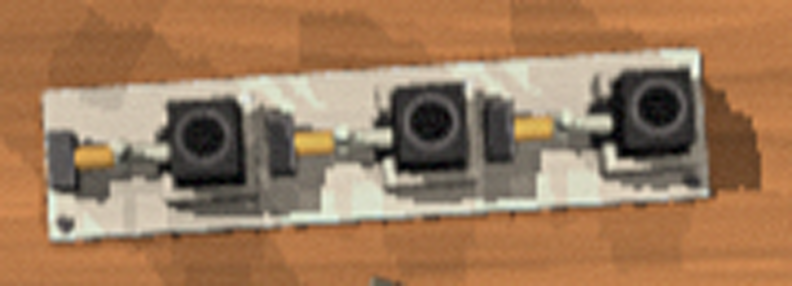

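View pics/p_s.png

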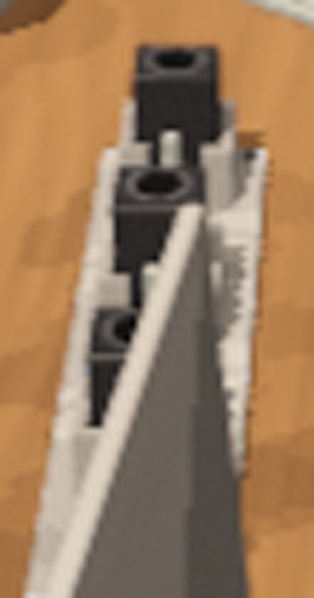

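```bash
python3 -m jog '0 0 0 0 0 -10;0 0 0 0 0 -10.4;0 0 0 0 0 -10.4;0 0 0 0 0 -10.4;0 0 0 0 0 -10.4';python3 -m jog '0 0 0 0 0 -10.4;0 0 0 0 0 -10.4;0 0 0 0 0 -10.2;0 0 0 0 0 -9;0 0 0 0 0 0'; python3 -c "
from h import *
st();print(shift([.49,-.188,.119]))"
```

```text
t: 12.32
tcp_pos: [0.4533, -0.1111, 0.168]
ee_rot: [0.307, 0.952, 0.0, -0.002]
wrist_force: [0.2, 1.0, -1.4]
grip_width: 0.0192
t: 12.95
tcp_pos: [0.4535, -0.1112, 0.1683]
ee_rot: [-0.033, 0.999, 0.001, -0.001]
wrist_force: [0.1, 0.4, -2.1]
grip_width: 0.0194
t 12.95 tcp [ 0.4535 -0.1112  0.1683] tip [ 0.4533 -0.1111  0.0953] F [ 0.1  0.4 -2.1] w 0.0194
x [-0.998 -0.066  0.003] y [-0.066  0.998  0.001] z [-0.003  0.001 -1.   ] q [-0.35 -0.12  2.   -0.    1.27 -1.99]
[-0.0315 -0.0791  0.0491]
```

```bash
python3 -m jog '-0.016 -0.04 0 0 0 0;-0.015 -0.039 0.02 0 0 0;0 0 0.02 0 0 0;0 0 0.009 0 0 0;0 0 0 0 0 0'; python3 -c "
from h import *
st();print(shift([.525,-.186,.119]))
f=imaging.grab_frame('top');g=imaging.grab_frame('side')
crop(f,'f_t',300,170,440,290,5)
crop(g,'f_s',260,190,410,290,5)
"
```

```text
t: 13.58
tcp_pos: [0.4897, -0.1875, 0.1197]
ee_rot: [-0.033, 0.999, 0.001, -0.001]
wrist_force: [0.4, 0.3, 0.2]
grip_width: 0.019
t 13.57 tcp [ 0.4897 -0.1875  0.1197] tip [ 0.4896 -0.1874  0.0467] F [0.4 0.3 0.2] w 0.019
x [-0.998 -0.066  0.002] y [-0.066  0.998  0.001] z [-0.002  0.001 -1.   ] q [-0.46  0.1   1.87  0.    1.17 -2.1 ]
[-0.0353 -0.0008  0.0006]
```

View pics/f_t.png

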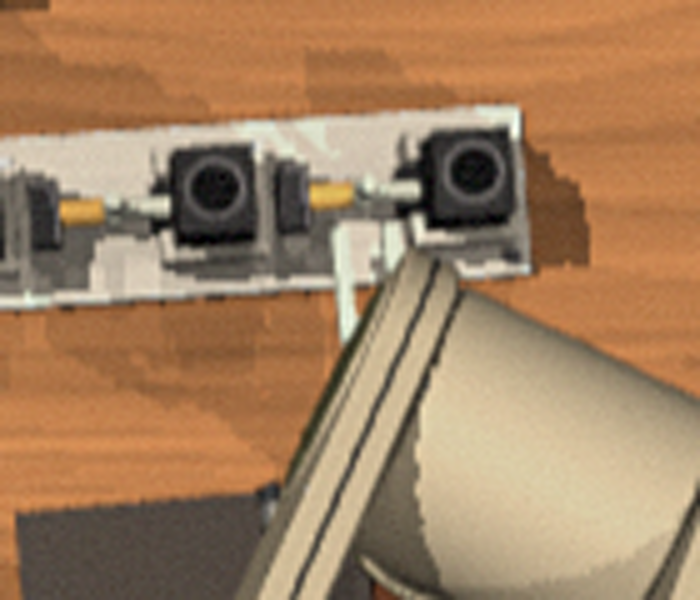

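View pics/f_s.png

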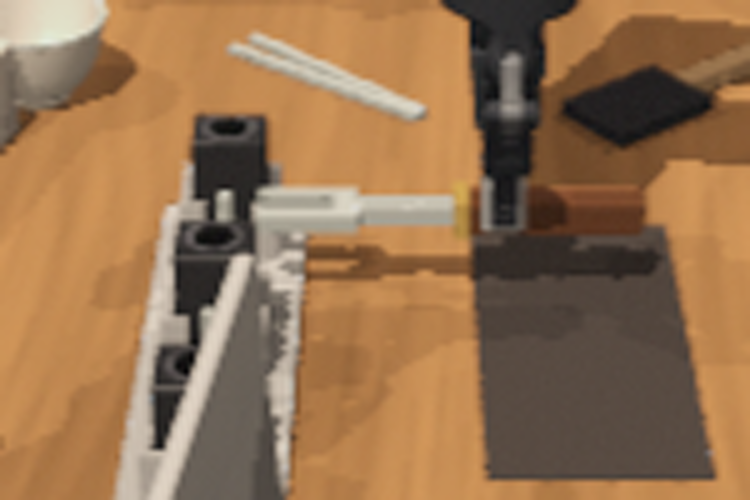

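```bash
python3 -m jog '-0.015 0 0 0 0 0;-0.01 0 0 0 0 0;-0.01 0 0 0 0 0;0 0 0 0 0 0'; python3 -c "
from h import *
st();print(shift([.525,-.186,.119]))
f=imaging.grab_frame('top');g=imaging.grab_frame('side')
crop(f,'g_t',300,170,440,290,5)
crop(g,'g_s',260,190,410,290,5)
"
```

```text
t: 14.18
tcp_pos: [0.5263, -0.1858, 0.1213]
ee_rot: [-0.034, 0.999, -0.0, 0.0]
wrist_force: [0.1, -0.0, -1.4]
grip_width: 0.0193
t 14.18 tcp [ 0.5263 -0.1858  0.1213] tip [ 0.5264 -0.1858  0.0483] F [ 0.1 -0.  -1.4] w 0.0193
x [-0.998 -0.068 -0.001] y [-0.068  0.998 -0.   ] z [ 0.001 -0.    -1.   ] q [-0.43  0.18  1.78  0.    1.18 -2.07]
[ 0.0013 -0.0001  0.0023]
```

View pics/g_t.png

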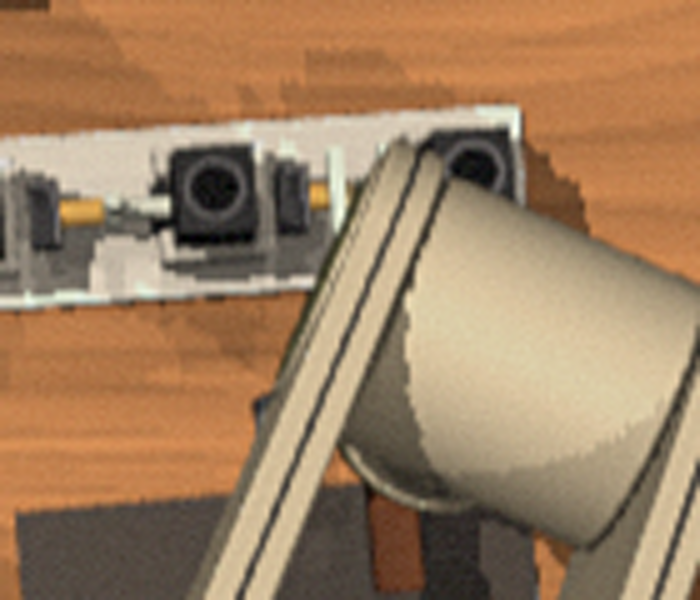

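View pics/g_s.png

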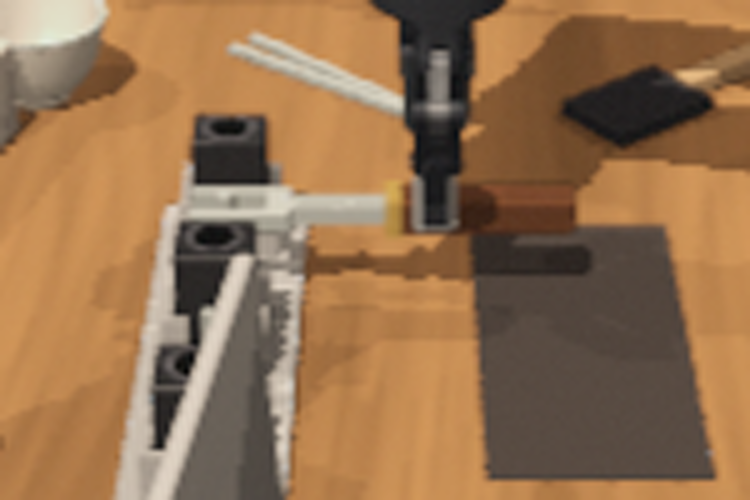

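```bash
python3 -m jog '0 0.005 0.002 0 0 0;0 0.005 0 0 0 0;0 0.004 0 0 0 0;0 0 0 0 0 0'; python3 -m jog '0 0.004 0 0 0 0;0 0 0 0 0 0;0 0 0 0 0 0';  python3 -c "
from h import *
st()
f=imaging.grab_frame('top');g=imaging.grab_frame('side')
crop(g,'h_s',260,190,410,290,5)
"
```

```text
t: 14.78
tcp_pos: [0.5247, -0.1717, 0.1191]
ee_rot: [-0.034, 0.999, -0.0, 0.0]
wrist_force: [-0.4, -2.7, -0.3]
grip_width: 0.0193
t: 15.15
tcp_pos: [0.5244, -0.168, 0.119]
ee_rot: [-0.034, 0.999, -0.0, 0.0]
wrist_force: [0.9, -4.0, -0.8]
grip_width: 0.0196
t 15.15 tcp [ 0.5244 -0.168   0.119 ] tip [ 0.5245 -0.168   0.046 ] F [ 0.9 -4.  -0.8] w 0.0196
x [-0.998 -0.067 -0.   ] y [-0.067  0.998 -0.   ] z [ 0. -0. -1.] q [-0.4   0.17  1.8  -0.    1.17 -2.04]
```

View pics/h_s.png

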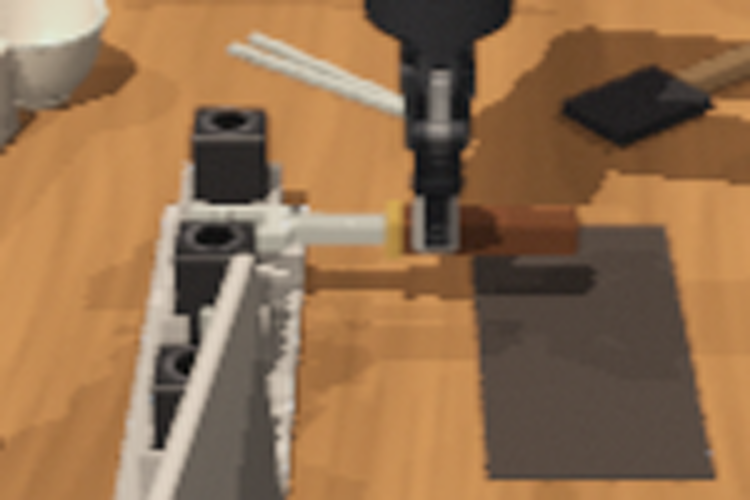

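Mould 1 rose (its top went from row 128 to 120). I'll back off and go to pin 2.

```bash
python3 -m jog '0 -0.005 0 0 0 0;0 -0.005 0 0 0 0;0 0 0 0 0 0;0.02 0 0 0 0 0;0.025 0 0 0 0 0'; python3 -c "
from h import *
st();print(shift([.476,-.074,.119]))
g=imaging.grab_frame('side')
crop(g,'i_s',260,190,410,290,5)
"
```

```text
t: 15.88
tcp_pos: [0.4795, -0.1804, 0.1184]
ee_rot: [-0.034, 0.999, 0.001, -0.0]
wrist_force: [0.3, -0.2, -1.7]
grip_width: 0.0191
t 15.88 tcp [ 0.4795 -0.1804  0.1184] tip [ 0.4795 -0.1804  0.0454] F [ 0.3 -0.2 -1.7] w 0.0191
x [-0.998 -0.068  0.001] y [-0.068  0.998  0.001] z [-0.001  0.001 -1.   ] q [-0.46  0.07  1.91  0.    1.17 -2.1 ]
[-0.0037  0.1064 -0.0004]
```

View pics/i_s.png

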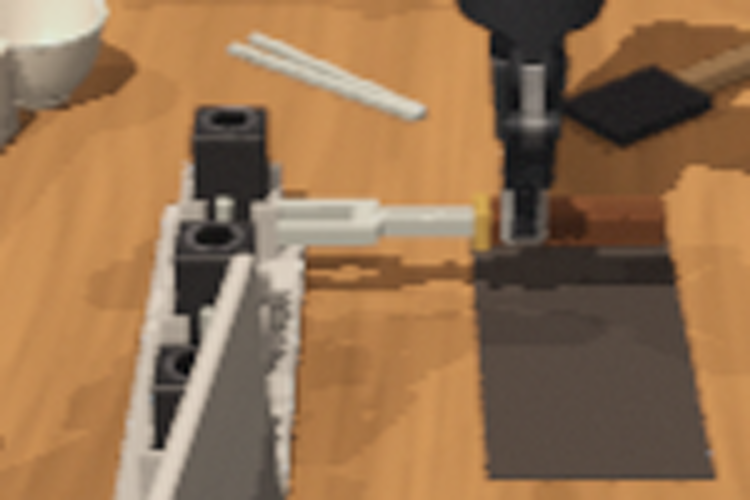

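```bash
python3 -m jog '0 0.04 0 0 0 0;-0.004 0.04 0 0 0 0;0 0.026 0 0 0 0;0 0 0 0 0 0;0 0 0 0 0 0'; python3 -c "
from h import *
st();print(shift([.518,-.0715,.119]))
f=imaging.grab_frame('top')
crop(f,'j_t',260,170,400,290,5)
print((proj(f,(.628,-.065,.06))-[260,170])*5)
"
```

```text
t: 16.55
tcp_pos: [0.477, -0.075, 0.1188]
ee_rot: [-0.034, 0.999, -0.0, -0.0]
wrist_force: [-0.4, -0.3, -1.4]
grip_width: 0.0194
t 16.55 tcp [ 0.477  -0.075   0.1188] tip [ 0.477  -0.075   0.0458] F [-0.4 -0.3 -1.4] w 0.0194
x [-0.998 -0.068  0.   ] y [-0.068  0.998 -0.   ] z [-0. -0. -1.] q [-0.26 -0.01  1.99 -0.    1.16 -1.9 ]
[-0.0412  0.0007 -0.0002]
[309.93057901 203.94247032]
```

View pics/j_t.png

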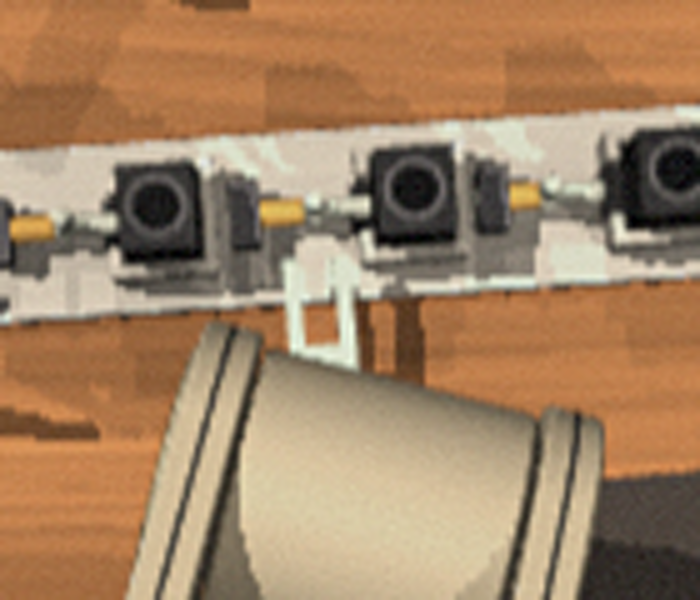

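```bash
python3 -m jog '-0.015 0 0 0 0 0;-0.015 0 0 0 0 0;-0.011 0 0 0 0 0;0 0 0 0 0 0'; python3 -m jog '0 0.005 0 0 0 0;0 0.005 0 0 0 0;0 0.004 0 0 0 0;0 0.004 0 0 0 0;0 0 0 0 0 0';  python3 -c "
from h import *
st()
f=imaging.grab_frame('top');g=imaging.grab_frame('side')
crop(g,'k_s',260,190,410,290,5)
crop(f,'k_t',260,170,400,290,5)
"
```

```text
t: 17.1
tcp_pos: [0.5184, -0.0727, 0.1189]
ee_rot: [-0.034, 0.999, -0.0, 0.0]
wrist_force: [0.3, -0.7, -0.9]
grip_width: 0.0191
t: 17.73
tcp_pos: [0.5166, -0.0539, 0.1189]
ee_rot: [-0.034, 0.999, -0.0, -0.0]
wrist_force: [0.6, -4.2, -1.6]
grip_width: 0.0191
t 17.73 tcp [ 0.5166 -0.0539  0.1189] tip [ 0.5166 -0.0539  0.0459] F [ 0.6 -4.2 -1.6] w 0.0191
x [-0.998 -0.068  0.   ] y [-0.068  0.998 -0.   ] z [-0. -0. -1.] q [-0.2   0.09  1.89 -0.    1.17 -1.84]
```

View pics/k_s.png

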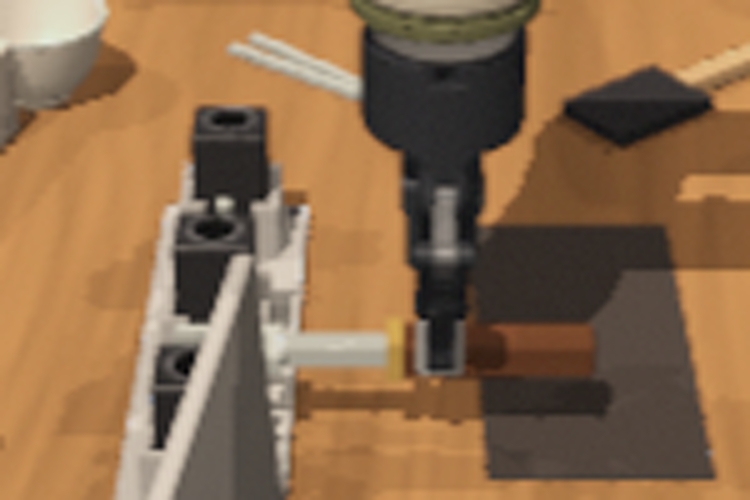

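View pics/k_t.png

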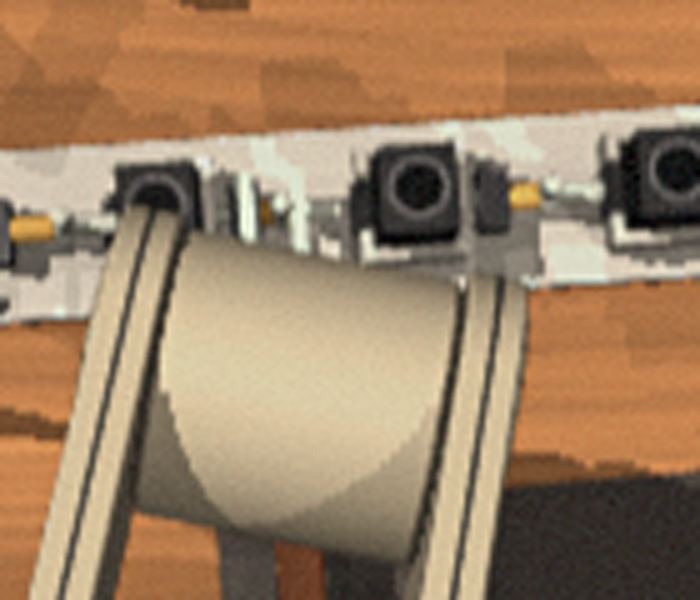

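Mould 2 is up. On to pin 3.

```bash
python3 -m jog '0 -0.005 0 0 0 0;0 -0.005 0 0 0 0;0 0 0 0 0 0;0.02 0 0 0 0 0;0.022 0 0 0 0 0'; python3 -m jog '0 0.04 0 0 0 0;0 0.04 0 0 0 0;0 0.024 0 0 0 0;0 0 0 0 0 0;0 0 0 0 0 0'; python3 -c "
from h import *
st();print(shift([.512,.0435,.119]))
f=imaging.grab_frame('top')
crop(f,'l_t',210,170,350,290,5)
print((proj(f,(.6216,.05,.06))-[210,170])*5)
"
```

```text
t: 18.45
tcp_pos: [0.4751, -0.0668, 0.1189]
ee_rot: [-0.034, 0.999, 0.0, -0.0]
wrist_force: [0.6, 0.1, -1.0]
grip_width: 0.0194
t: 19.08
tcp_pos: [0.4685, 0.0365, 0.1189]
ee_rot: [-0.034, 0.999, -0.0, 0.0]
wrist_force: [-0.7, -1.0, -1.7]
grip_width: 0.0192
t 19.07 tcp [0.4685 0.0365 0.1189] tip [0.4685 0.0365 0.0459] F [-0.7 -1.  -1.7] w 0.0192
x [-0.998 -0.068 -0.   ] y [-0.068  0.998 -0.   ] z [ 0. -0. -1.] q [-0.03 -0.05  2.02 -0.    1.16 -1.67]
[-0.0438  0.0041 -0.0001]
[303.99366088 220.89873089]
```

View pics/l_t.png

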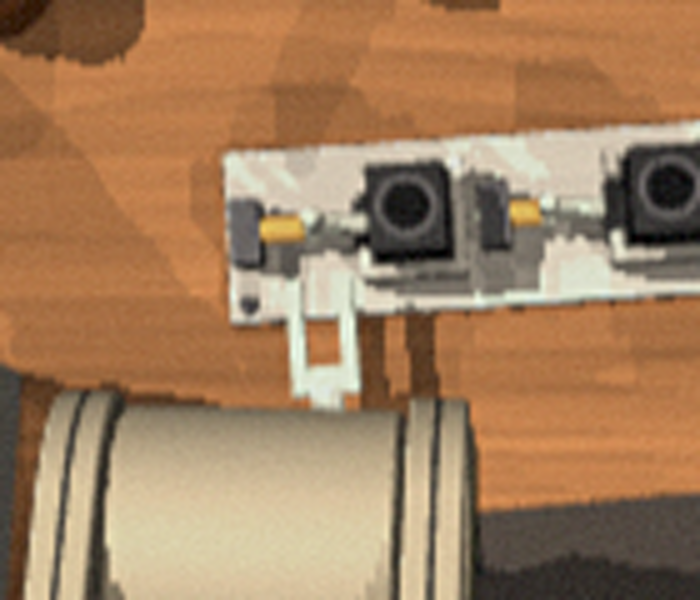

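```bash
python3 -m jog '-0.015 0.004 0 0 0 0;-0.015 0 0 0 0 0;-0.013 0 0 0 0 0;0 0 0 0 0 0'; python3 -m jog '0 0.005 0 0 0 0;0 0.005 0 0 0 0;0 0.004 0 0 0 0;0 0.004 0 0 0 0;0 0 0 0 0 0';  python3 -c "
from h import *
st()
f=imaging.grab_frame('top');g=imaging.grab_frame('side')
crop(g,'m_s',260,190,410,290,5)
crop(f,'m_t',210,170,350,290,5)
"
```

```text
t: 19.62
tcp_pos: [0.5119, 0.0431, 0.119]
ee_rot: [-0.033, 0.999, -0.0, 0.0]
wrist_force: [-0.3, 0.7, -2.1]
grip_width: 0.0194
t: 20.25
tcp_pos: [0.5097, 0.0619, 0.1189]
ee_rot: [-0.034, 0.999, -0.0, -0.0]
wrist_force: [0.6, -3.7, -1.4]
grip_width: 0.0191
t 20.25 tcp [0.5097 0.0619 0.1189] tip [0.5097 0.0619 0.0459] F [ 0.6 -3.7 -1.4] w 0.0191
x [-0.998 -0.068  0.   ] y [-0.068  0.998 -0.   ] z [-0. -0. -1.] q [ 0.02  0.07  1.9  -0.    1.16 -1.62]
```

View pics/m_s.png

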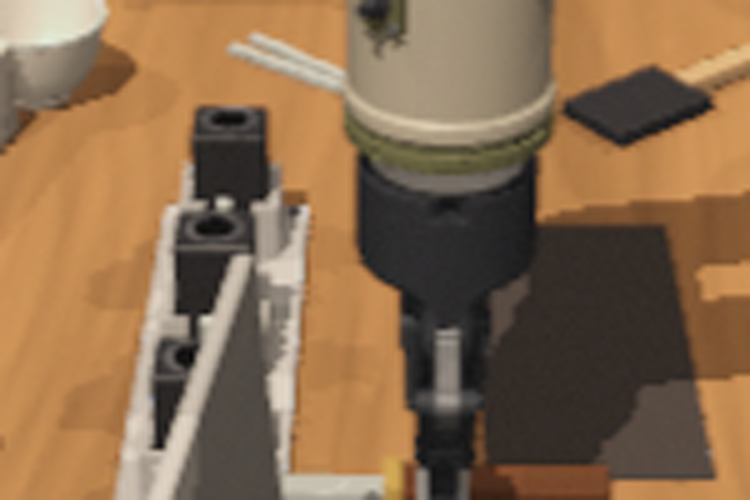

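View pics/m_t.png

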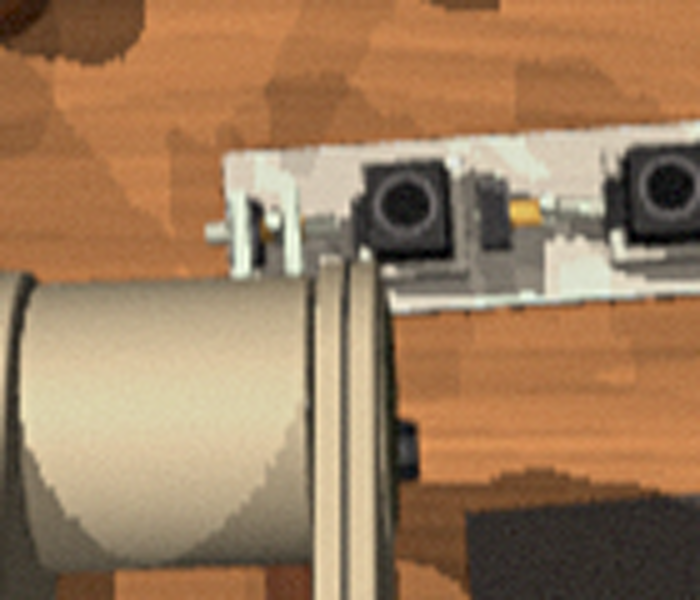

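```bash
python3 -m jog '0 -0.005 0 0 0 0;0 -0.005 0 0 0 0;0 0 0 0 0 0;0.02 0 0 0 0 0;0.022 0 0 0 0 0'; python3 -m jog '0.01 -0.03 -0.04 0 0 0;0 -0.05 -0.03 0 0 0;0 -0.04 0 0 0 0;0 -0.04 0 0 0 0;0 0 0 0 0 10'; python3 -m jog '0 0 0 0 0 10.5;0 0 0 0 0 10.5;0 0 0 0 0 10.5;0 0 0 0 0 10.5;0 0 0 0 0 10.5'; python3 -m jog '0 0 0 0 0 10.5;0 0 0 0 0 10.5;0 0 0 0 0 8;0 0 0 0 0 0;0 0 0 0 0 0'; python3 -c "
from h import *
st();print(shift([.455,-.114,.081]))
g=imaging.grab_frame('side')
crop(g,'n_s',270,130,470,300,4)
"
```

```text
t: 20.98
tcp_pos: [0.4682, 0.049, 0.1188]
ee_rot: [-0.034, 0.999, 0.0, -0.0]
wrist_force: [0.6, 0.6, -1.0]
grip_width: 0.0191
t: 21.6
tcp_pos: [0.4696, -0.1138, 0.1892]
ee_rot: [0.056, 0.998, -0.0, 0.0]
wrist_force: [0.4, 0.3, -1.5]
grip_width: 0.0195
t: 22.22
tcp_pos: [0.4694, -0.1112, 0.1888]
ee_rot: [0.492, 0.871, 0.0, -0.0]
wrist_force: [0.2, 0.9, -0.6]
grip_width: 0.0194
t: 22.85
tcp_pos: [0.4695, -0.1113, 0.1889]
ee_rot: [0.691, 0.723, 0.0, -0.0]
wrist_force: [0.4, 0.6, -1.5]
grip_width: 0.0195
t 22.85 tcp [ 0.4695 -0.1113  0.1889] tip [ 0.4695 -0.1113  0.1159] F [ 0.4  0.6 -1.5] w 0.0195
x [-0.045  0.999  0.   ] y [0.999 0.045 0.   ] z [ 0.  0. -1.] q [-0.34 -0.1   1.94  0.    1.31 -0.38]
[-0.002  -0.0146  0.1079]
```

View pics/n_s.png

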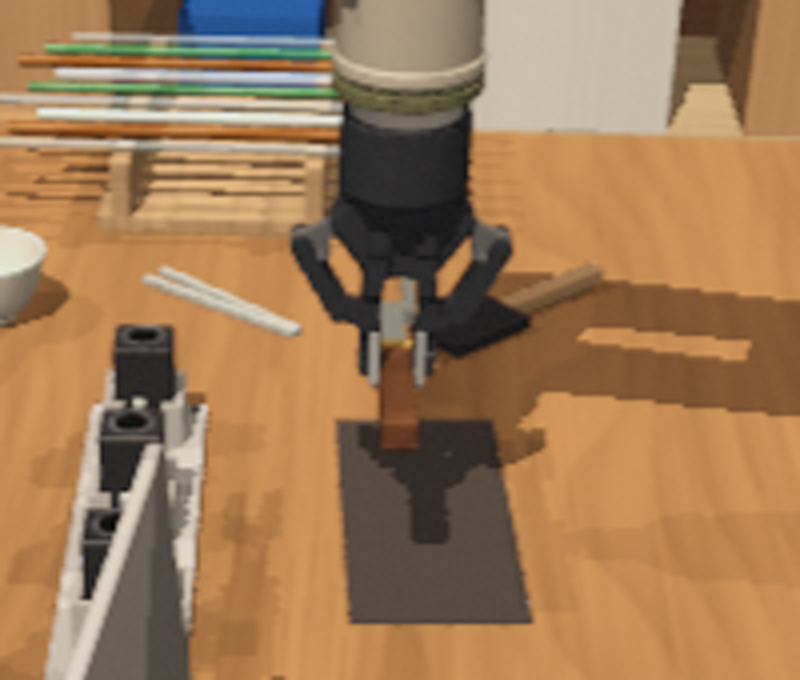

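```bash
python3 -m jog '-0.005 -0.018 0.03 0 0 0;0 0 0.04 0 0 0;0 0 0.02 0 0 0;0 0 0.01 0 0 0;0 0 0 0 0 0'; python3 -m jog '0 0 0.004 0 0 0;0 0 0.003 0 0 0;0 0 0 0 0 0;0 0 0 0 0 0'; python3 -c "
from h import *
st()"
```

```text
t: 23.52
tcp_pos: [0.4515, -0.1172, 0.0886]
ee_rot: [0.692, 0.722, -0.0, -0.0]
wrist_force: [-0.0, 0.4, -0.1]
grip_width: 0.0194
t: 24.02
tcp_pos: [0.4518, -0.1173, 0.0821]
ee_rot: [0.692, 0.722, 0.0, 0.0]
wrist_force: [0.7, 0.1, -1.2]
grip_width: 0.0193
t 24.02 tcp [ 0.4518 -0.1173  0.0821] tip [ 0.4519 -0.1173  0.0091] F [ 0.7  0.1 -1.2] w 0.0193
x [-0.041  0.999 -0.   ] y [0.999 0.041 0.   ] z [ 0. -0. -1.] q [-0.36  0.01  2.05 -0.    1.08 -0.41]
```

```bash
python3 -m jog '0 0 0.0015 0 0 0;0 0 0 0 0 0;0 0 0 0 0 0'; python3 -m jog '0 0 0 0 0 0;0 0 0 0 0 0;0 0 0 0 0 0' 0.05; python3 -m jog '0 0 -0.02 0 0 0;0 0 -0.04 0 0 0;0 0 -0.05 0 0 0;0 0 -0.05 0 0 0;0 0 0 0 0 0' 0.07; python3 -c "
from h import *
st();print(shift([.638,-.2255,.24]))
g=imaging.grab_frame('side')
crop(g,'o_s',270,130,470,300,4)
"
```

```text
t: 24.4
tcp_pos: [0.4519, -0.1173, 0.0806]
ee_rot: [0.692, 0.722, 0.0, 0.0]
wrist_force: [0.5, 0.6, 1.3]
grip_width: 0.0194
t: 24.78
tcp_pos: [0.4516, -0.1172, 0.0803]
ee_rot: [0.692, 0.722, -0.0, -0.0]
wrist_force: [-0.4, 0.0, -0.7]
grip_width: 0.0503
t: 25.4
tcp_pos: [0.4541, -0.1182, 0.2456]
ee_rot: [0.692, 0.722, 0.002, 0.004]
wrist_force: [-0.0, 0.1, -0.7]
grip_width: 0.0702
t 25.4 tcp [ 0.4541 -0.1182  0.2456] tip [ 0.4547 -0.1184  0.1726] F [-0.   0.1 -0.7] w 0.0702
x [-0.041  0.999 -0.004] y [0.999 0.041 0.008] z [ 0.009 -0.003 -1.   ] q [-0.36 -0.2   1.92 -0.    1.42 -0.41]
[-0.1148  0.1793  0.0075]
```

View pics/o_s.png

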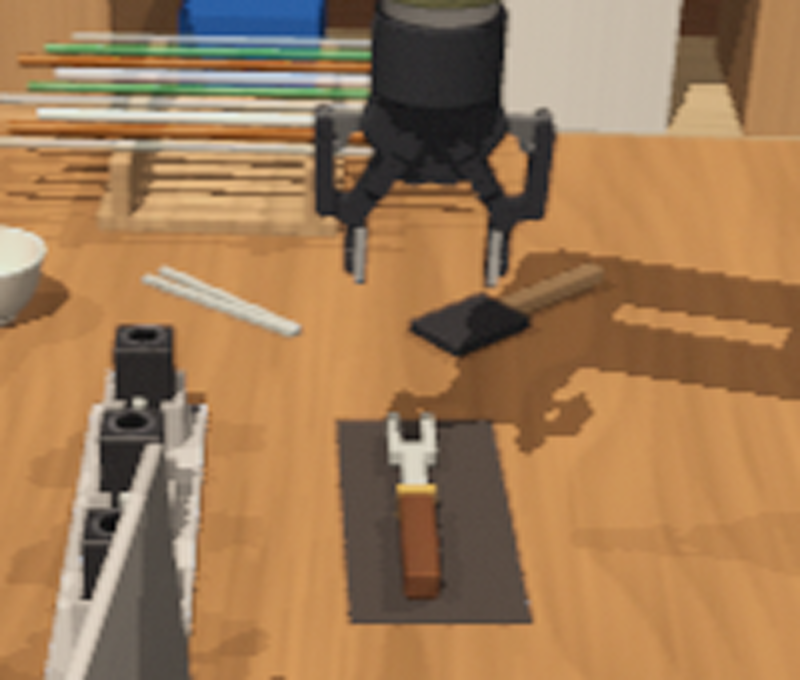

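```bash
python3 -m jog '-0.028 0.045 0 0 0 -1.2;-0.028 0.045 0 0 0 0;-0.028 0.045 0 0 0 0;-0.03 0.04 0 0 0 0;0 0 0 0 0 0'; python3 -m jog '0 0 0.03 0 0 0;0 0 0.02 0 0 0;0 0 0 0 0 0;0 0 0 0 0 0'; python3 -c "
from h import *
st();print(shift([.638,-.2255,.116]))
f=imaging.grab_frame('top');g=imaging.grab_frame('side')
crop(g,'q_s',240,100,400,290,4)
"
```

```text
t: 26.08
tcp_pos: [0.6333, -0.2223, 0.2348]
ee_rot: [0.685, 0.728, -0.001, -0.003]
wrist_force: [-2.1, 0.2, -1.1]
grip_width: 0.0701
t: 26.58
tcp_pos: [0.6329, -0.221, 0.1912]
ee_rot: [0.685, 0.729, 0.0, 0.0]
wrist_force: [-1.3, -0.2, 1.5]
grip_width: 0.0701
t 26.57 tcp [ 0.6329 -0.221   0.1912] tip [ 0.633  -0.221   0.1182] F [-1.3 -0.2  1.5] w 0.0701
x [-0.062  0.998 -0.   ] y [0.998 0.062 0.001] z [ 0.001 -0.    -1.   ] q [-0.41  0.39  1.39  0.    1.36 -0.47]
[-0.0048  0.0047  0.0752]
```

View pics/q_s.png

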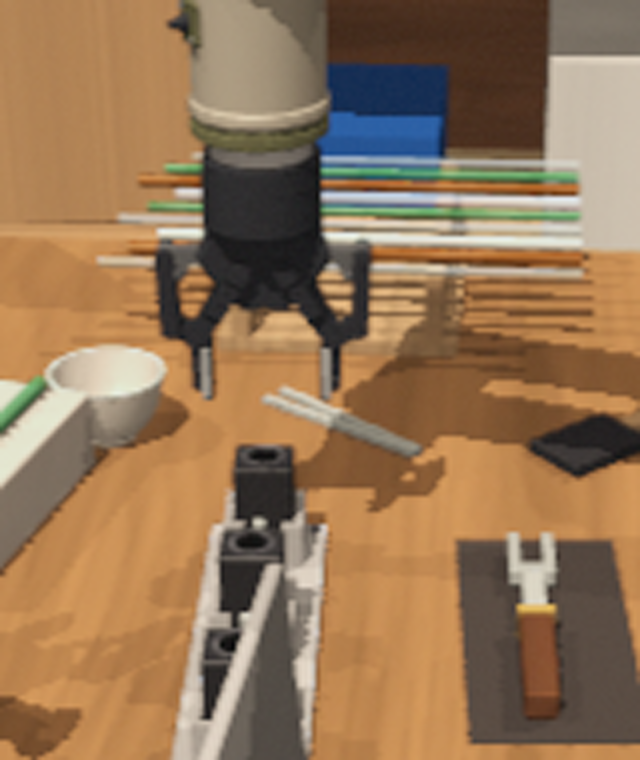

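```bash
python3 -m jog '-0.004 0.0045 0.02 0 0 0;0 0 0.02 0 0 0;0 0 0.015 0 0 0;0 0 0.01 0 0 0;0 0 0 0 0 0'; python3 -m jog '0 0 0.007 0 0 0;0 0 0.004 0 0 0;0 0 0 0 0 0'; python3 -c "
from h import *
st()
f=imaging.grab_frame('top');g=imaging.grab_frame('side')
crop(g,'r_s',260,150,360,290,5.5)
"
```

```text
t: 27.3
tcp_pos: [0.6369, -0.2245, 0.1238]
ee_rot: [0.685, 0.729, -0.0, -0.001]
wrist_force: [-0.2, -0.8, 0.8]
grip_width: 0.07
t: 27.68
tcp_pos: [0.6375, -0.2248, 0.1142]
ee_rot: [0.685, 0.729, -0.0, -0.0]
wrist_force: [-0.9, 0.1, 1.1]
grip_width: 0.0702
t 27.68 tcp [ 0.6375 -0.2248  0.1142] tip [ 0.6375 -0.2248  0.0412] F [-0.9  0.1  1.1] w 0.0702
x [-0.062  0.998  0.   ] y [ 0.998  0.062 -0.   ] z [-0.  0. -1.] q [-0.41  0.48  1.42  0.    1.24 -0.48]
```

View pics/r_s.png

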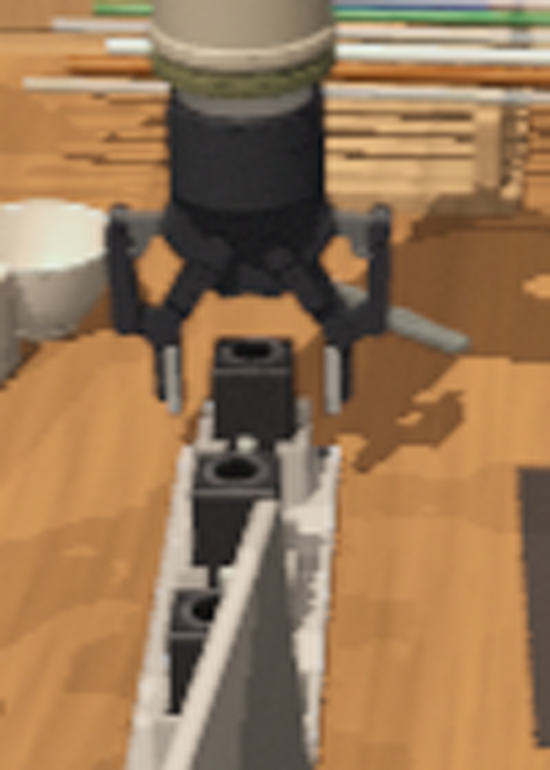

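```bash
python3 -m jog '0 0 -0.003 0 0 0;0 0 0 0 0 0;0 0 0 0 0 0;0 0 0 0 0 0;0 0 0 0 0 0' 0.03 60; python3 -m jog '0 0 0 0 0 0;0 0 0 0 0 0' ; python3 -c "
from h import *
st()"
```

```text
t: 28.4
tcp_pos: [0.6381, -0.225, 0.1182]
ee_rot: [0.685, 0.729, 0.0, 0.001]
wrist_force: [-0.3, 0.5, 5.4]
grip_width: 0.0391
t: 28.65
tcp_pos: [0.6381, -0.225, 0.1182]
ee_rot: [0.685, 0.729, 0.0, 0.001]
wrist_force: [-0.1, 0.8, 6.1]
grip_width: 0.0392
t 28.65 tcp [ 0.6381 -0.225   0.1182] tip [ 0.6382 -0.2251  0.0452] F [-0.1  0.8  6.1] w 0.0392
x [-0.062  0.998 -0.001] y [0.998 0.062 0.001] z [ 0.001 -0.001 -1.   ] q [-0.41  0.48  1.42  0.    1.24 -0.48]
```

```bash
python3 -m jog '0 0 -0.004 0 0 0;0 0 -0.006 0 0 0;0 0 0 0 0 0'; python3 -m jog '0 0 -0.02 0 0 0;0 0 -0.03 0 0 0;0 0 -0.04 0 0 0;0 0 -0.04 0 0 0;0 0 0 0 0 0'; python3 -c "
from h import *
st()
f=imaging.grab_frame('top');g=imaging.grab_frame('side')
crop(g,'u_s',240,100,400,290,4)
"
```

```text
t: 29.02
tcp_pos: [0.6376, -0.225, 0.1278]
ee_rot: [0.685, 0.729, -0.0, 0.0]
wrist_force: [-0.2, -1.9, 0.4]
grip_width: 0.0394
t: 29.65
tcp_pos: [0.6394, -0.2254, 0.263]
ee_rot: [0.685, 0.729, 0.001, 0.004]
wrist_force: [0.2, -1.0, -1.2]
grip_width: 0.039
t 29.65 tcp [ 0.6394 -0.2254  0.263 ] tip [ 0.6399 -0.2256  0.19  ] F [ 0.2 -1.  -1.2] w 0.039
x [-0.062  0.998 -0.003] y [0.998 0.062 0.007] z [ 0.007 -0.003 -1.   ] q [-0.41  0.35  1.3   0.    1.48 -0.48]
```

View pics/u_s.png

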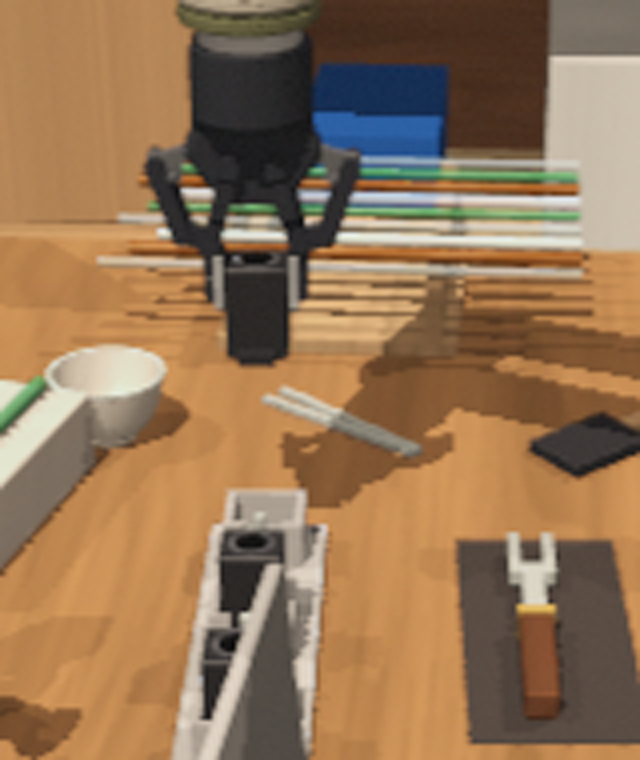

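```bash
python3 -m jog '0.03 -0.03 0 0 0 0;0.044 -0.045 0 0 0 0;0.044 -0.045 0 0 0 0;0.044 -0.045 0 0 0 0;0.05 0 0 0 0 7'; python3 -m jog '0.055 0 0 0 0 0;0.055 0 0 0 0 0;0.055 0 0 0 0 0;0.055 0 0 0 0 0;0.05 0 0 0 0 0'; python3 -m jog '0.05 0 0 0 0 0;0.04 0 0 0 0 0;0 0 0 0 0 0;0 0 0 0 0 0';  python3 -c "
from h import *
st();print(shift([.465,.363,.2]))
f=imaging.grab_frame('top');g=imaging.grab_frame('side')
crop(g,'v_s',240,100,480,440,2)
"
```

```text
t: 30.38
tcp_pos: [0.4564, -0.0233, 0.2539]
ee_rot: [0.729, 0.684, -0.002, -0.002]
wrist_force: [2.4, 1.2, -1.4]
grip_width: 0.0394
t: 31.0
tcp_pos: [0.4755, 0.2468, 0.255]
ee_rot: [0.728, 0.686, -0.002, -0.001]
wrist_force: [0.2, 0.6, -0.9]
grip_width: 0.0393
t: 31.5
tcp_pos: [0.4814, 0.3343, 0.2553]
ee_rot: [0.728, 0.686, -0.002, -0.0]
wrist_force: [0.1, -1.0, -1.0]
grip_width: 0.0392
t 31.5 tcp [0.4814 0.3343 0.2553] tip [0.4812 0.3342 0.1823] F [ 0.1 -1.  -1. ] w 0.0392
x [ 0.059  0.998 -0.002] y [ 0.998 -0.059 -0.003] z [-0.003 -0.002 -1.   ] q [ 0.52  0.12  1.59 -0.    1.44  0.58]
[ 0.0278 -0.0179  0.0553]
```

View pics/v_s.png

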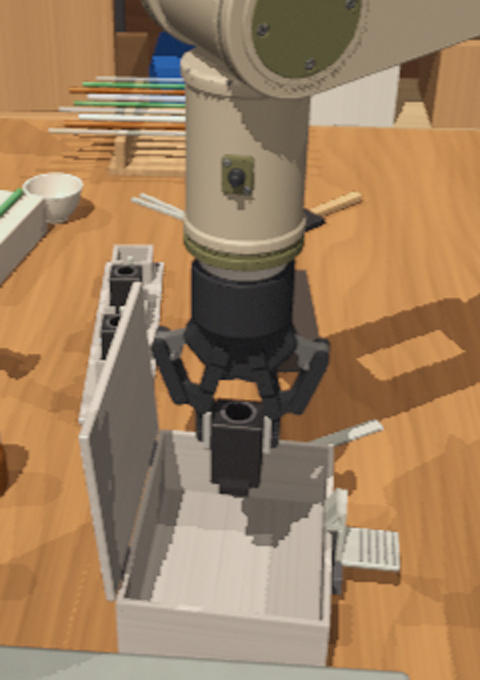

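```bash
python3 -m jog '0.028 -0.018 0 0 0 0;0 0 0.02 0 0 0;0 0 0.035 0 0 0;0 0 0.035 0 0 0;0 0 0 0 0 0'; python3 -m jog '0 0 0.025 0 0 0;0 0 0.017 0 0 0;0 0 0.008 0 0 0;0 0 0 0 0 0;0 0 0 0 0 0';  python3 -c "
from h import *
st();print(shift([.465,.363,.107]))
g=imaging.grab_frame('side')
crop(g,'w_s',240,150,480,440,2)
"
```

```text
t: 32.22
tcp_pos: [0.4641, 0.3613, 0.163]
ee_rot: [0.728, 0.685, -0.004, -0.001]
wrist_force: [-0.6, -0.1, -1.5]
grip_width: 0.0396
t: 32.85
tcp_pos: [0.4666, 0.3643, 0.1184]
ee_rot: [0.728, 0.686, 0.001, 0.0]
wrist_force: [-0.7, 0.4, -2.1]
grip_width: 0.0392
t 32.85 tcp [0.4666 0.3643 0.1184] tip [0.4666 0.3644 0.0454] F [-0.7  0.4 -2.1] w 0.0392
x [0.06  0.998 0.001] y [ 0.998 -0.06   0.001] z [ 0.001  0.001 -1.   ] q [ 0.58  0.27  1.68 -0.    1.19  0.64]
[-0.0014 -0.0015  0.0114]
```

View pics/w_s.png

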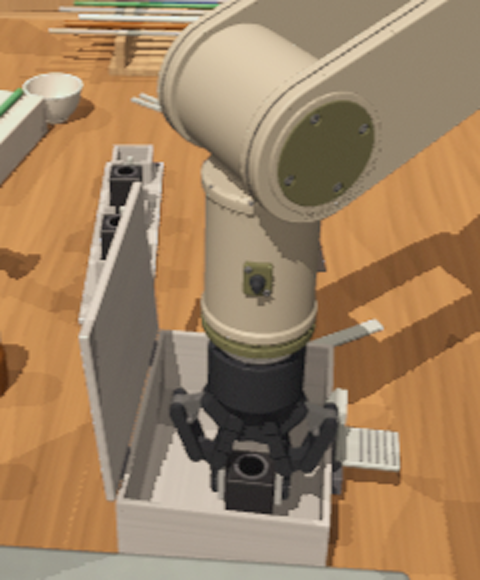

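```bash
python3 -m jog '0 0 0.006 0 0 0;0 0 0.004 0 0 0;0 0 0 0 0 0;0 0 0 0 0 0';  python3 -c "
from h import *
st()"; python3 -m jog '0 0 0.002 0 0 0;0 0 0 0 0 0'
```

```text
t: 33.4
tcp_pos: [0.466, 0.364, 0.1073]
ee_rot: [0.728, 0.686, -0.0, -0.0]
wrist_force: [-0.6, -0.3, -1.6]
grip_width: 0.0391
t 33.4 tcp [0.466  0.364  0.1073] tip [0.4659 0.364  0.0343] F [-0.6 -0.3 -1.6] w 0.0391
x [ 0.06   0.998 -0.   ] y [ 0.998 -0.06  -0.   ] z [-0. -0. -1.] q [ 0.58  0.28  1.69 -0.    1.17  0.64]
t: 33.65
tcp_pos: [0.4663, 0.3642, 0.1065]
ee_rot: [0.728, 0.686, 0.0, 0.0]
wrist_force: [-3.2, -1.7, 5.7]
grip_width: 0.0392
```

Contact with the floor (5.7 N up). Release and lift.

```bash
python3 -m jog '0 0 0 0 0 0;0 0 0 0 0 0;0 0 0 0 0 0' 0.065; python3 -m jog '0 0 -0.02 0 0 0;0 0 -0.04 0 0 0;0 0 -0.05 0 0 0;0 0 -0.04 0 0 0;0 0 0 0 0 0'; python3 -m jog '-0.04 0 0 0 0 0;-0.055 0 0 0 0 0;-0.055 0 0 0 0 0;-0.055 0 0 0 0 0;-0.055 0 0 0 0 0'; python3 -m jog '-0.05 0 0 0 0 0;0 0 0 0 0 -7;0 0 0 0 0 0;0 0 0 0 0 0'; python3 -c "
from h import *
st();print(shift([.6310,-.111,.22]))
g=imaging.grab_frame('side');f=imaging.grab_frame('top')
crop(g,'x_s',240,150,480,440,2)
crop(f,'x_t',90,170,450,370,2.2)
"
```

```text
t: 34.02
tcp_pos: [0.466, 0.364, 0.1053]
ee_rot: [0.728, 0.686, -0.0, 0.0]
wrist_force: [-0.2, -0.1, 0.1]
grip_width: 0.0649
t: 34.65
tcp_pos: [0.4681, 0.3653, 0.2622]
ee_rot: [0.728, 0.686, 0.005, 0.001]
wrist_force: [1.0, -0.1, -0.3]
grip_width: 0.0653
t: 35.28
tcp_pos: [0.4497, 0.1028, 0.2553]
ee_rot: [0.728, 0.686, -0.0, 0.0]
wrist_force: [1.8, -0.2, 0.3]
grip_width: 0.065
t: 35.78
tcp_pos: [0.4473, 0.055, 0.2553]
ee_rot: [0.685, 0.728, -0.0, -0.0]
wrist_force: [0.3, -0.3, 0.7]
grip_width: 0.0649
t 35.77 tcp [0.4473 0.055  0.2553] tip [0.4473 0.055  0.1823] F [ 0.3 -0.3  0.7] w 0.0649
x [-0.06   0.998  0.   ] y [ 0.998  0.06  -0.   ] z [-0.  0. -1.] q [ 0.01 -0.26  1.95  0.    1.45 -0.05]
[-0.1768  0.1733  0.0353]
```

View pics/x_s.png

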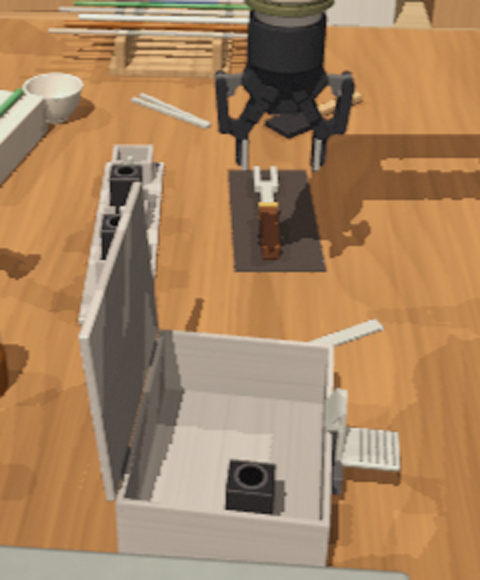

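View pics/x_t.png

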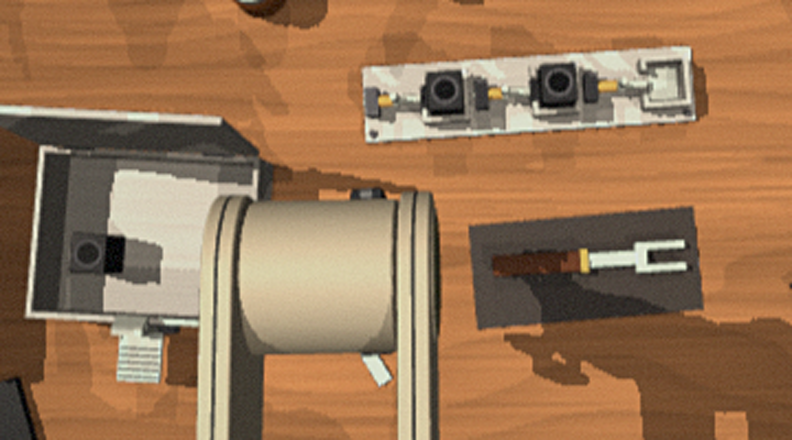

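Mould 1 stands in the case. Mould 2 next.

```bash
python3 -m jog '-0.036 0.034 0 0 0 0;-0.036 0.035 0 0 0 0;-0.036 0.035 0 0 0 0;-0.035 0.035 0 0 0 0;-0.034 0.034 0 0 0 0'; python3 -m jog '0 0 0.03 0 0 0;0 0 0.03 0 0 0;0 0 0 0 0 0;0 0 0 0 0 0'; python3 -c "
from h import *
st();print(shift([.6312,-.111,.117]))"
```

```text
t: 36.5
tcp_pos: [0.6325, -0.1117, 0.255]
ee_rot: [0.685, 0.729, -0.0, -0.0]
wrist_force: [0.7, 0.7, 1.2]
grip_width: 0.0648
t: 37.0
tcp_pos: [0.6316, -0.1109, 0.1964]
ee_rot: [0.685, 0.729, 0.0, 0.0]
wrist_force: [-0.6, -0.5, 0.4]
grip_width: 0.0649
t 37.0 tcp [ 0.6316 -0.1109  0.1964] tip [ 0.6317 -0.1109  0.1234] F [-0.6 -0.5  0.4] w 0.0649
x [-0.063  0.998 -0.   ] y [0.998 0.063 0.001] z [ 0.001 -0.    -1.   ] q [-0.25  0.31  1.48 -0.    1.35 -0.32]
[-0.0001 -0.0005  0.0794]
```

```bash
python3 -m jog '0 0 0.025 0 0 0;0 0 0.025 0 0 0;0 0 0.015 0 0 0;0 0 0.008 0 0 0;0 0 0 0 0 0'; python3 -m jog '0 0 0.004 0 0 0;0 0 0 0 0 0'; python3 -c "
from h import *
st()
g=imaging.grab_frame('side')
crop(g,'y_s',260,150,360,290,5.5)
"
```

```text
t: 37.62
tcp_pos: [0.6313, -0.1113, 0.1227]
ee_rot: [0.685, 0.729, 0.0, 0.0]
wrist_force: [0.1, 0.3, -0.3]
grip_width: 0.0653
t: 37.88
tcp_pos: [0.6314, -0.1114, 0.1188]
ee_rot: [0.685, 0.729, 0.0, 0.0]
wrist_force: [-0.7, 0.4, -0.1]
grip_width: 0.0652
t 37.88 tcp [ 0.6314 -0.1114  0.1188] tip [ 0.6314 -0.1114  0.0458] F [-0.7  0.4 -0.1] w 0.0652
x [-0.062  0.998 -0.   ] y [0.998 0.062 0.001] z [ 0.001 -0.    -1.   ] q [-0.25  0.39  1.53  0.    1.22 -0.32]
```

View pics/y_s.png

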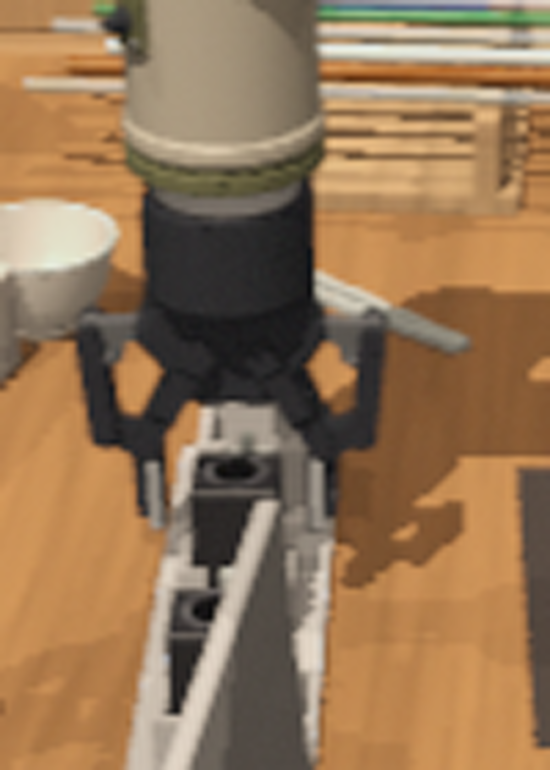

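```bash
python3 -m jog '0 0 0 0 0 0;0 0 0 0 0 0;0 0 0 0 0 0;0 0 0 0 0 0;0 0 0 0 0 0' 0.03 60; python3 -m jog '0 0 -0.004 0 0 0;0 0 -0.006 0 0 0;0 0 0 0 0 0' ;python3 -m jog '0 0 -0.02 0 0 0;0 0 -0.03 0 0 0;0 0 -0.04 0 0 0;0 0 -0.04 0 0 0;0 0 0 0 0 0'; python3 -c "
from h import *
st()
g=imaging.grab_frame('side')
crop(g,'z_s',240,100,400,290,4)
"
```

```text
t: 38.55
tcp_pos: [0.6314, -0.1114, 0.1188]
ee_rot: [0.685, 0.729, 0.0, 0.0]
wrist_force: [-0.7, 0.0, 4.1]
grip_width: 0.0394
t: 38.92
tcp_pos: [0.631, -0.1114, 0.1288]
ee_rot: [0.685, 0.729, -0.0, -0.0]
wrist_force: [-1.6, -0.4, 2.0]
grip_width: 0.0394
t: 39.55
tcp_pos: [0.6331, -0.1118, 0.2642]
ee_rot: [0.685, 0.729, 0.002, 0.004]
wrist_force: [0.9, 0.0, -1.7]
grip_width: 0.0394
t 39.55 tcp [ 0.6331 -0.1118  0.2642] tip [ 0.6337 -0.1119  0.1912] F [ 0.9  0.  -1.7] w 0.0394
x [-0.062  0.998 -0.003] y [0.998 0.062 0.008] z [ 0.008 -0.002 -1.   ] q [-0.25  0.26  1.42  0.    1.46 -0.32]
```

View pics/z_s.png

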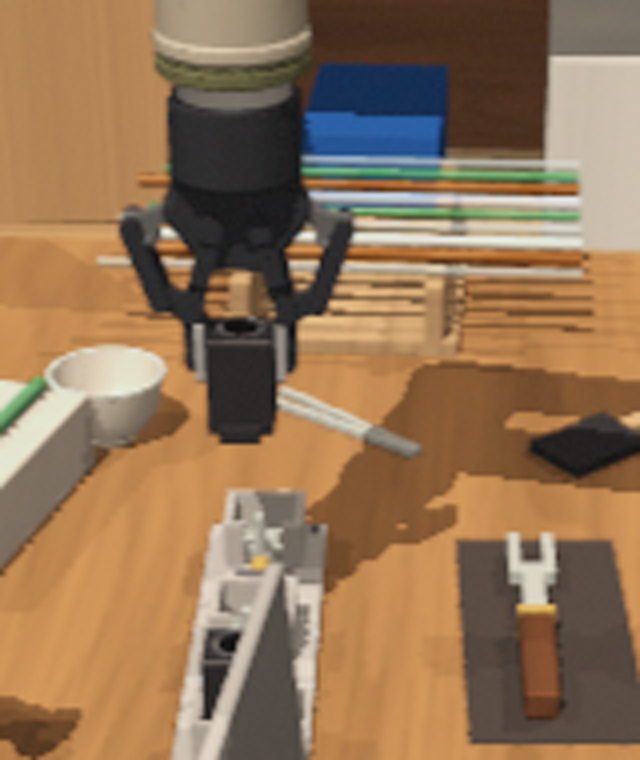

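```bash
python3 -m jog '0.02 -0.035 0 0 0 0;0.03 -0.047 0 0 0 0;0.03 -0.047 0 0 0 0;0.03 -0.047 0 0 0 0;0.04 0 0 0 0 7'; python3 -m jog '0.055 0 0 0 0 0;0.055 0 0 0 0 0;0.055 0 0 0 0 0;0.055 0 0 0 0 0;0.04 0 0 0 0 0'; python3 -m jog '0 0 0 0 0 0;0 0 0 0 0 0'; python3 -c "
from h import *
st();print(shift([.4625,.304,.12]))"
```

```text
t: 40.22
tcp_pos: [0.442, 0.0278, 0.2556]
ee_rot: [0.729, 0.684, -0.002, -0.002]
wrist_force: [1.0, -0.5, -1.5]
grip_width: 0.0394
t: 40.85
tcp_pos: [0.4605, 0.2889, 0.2565]
ee_rot: [0.728, 0.686, -0.001, -0.001]
wrist_force: [-0.4, -0.5, -1.2]
grip_width: 0.0393
t: 41.1
tcp_pos: [0.461, 0.2864, 0.2569]
ee_rot: [0.728, 0.686, -0.001, -0.0]
wrist_force: [0.7, -0.5, -1.8]
grip_width: 0.0395
t 41.1 tcp [0.461  0.2864 0.2569] tip [0.4608 0.2863 0.1839] F [ 0.7 -0.5 -1.8] w 0.0395
x [ 0.059  0.998 -0.002] y [ 0.998 -0.059 -0.002] z [-0.002 -0.002 -1.   ] q [ 0.46  0.    1.71 -0.    1.43  0.52]
[0.0179 0.0008 0.1369]
```

```bash
python3 -m jog '0.018 0 0 0 0 0;0 0 0.03 0 0 0;0 0 0.04 0 0 0;0 0 0.035 0 0 0;0 0 0.02 0 0 0'; python3 -m jog '0 0 0.012 0 0 0;0 0 0 0 0 0;0 0 0.005 0 0 0;0 0 0.004 0 0 0;0 0 0 0 0 0'; python3 -c "
from h import *
st()
g=imaging.grab_frame('side')
crop(g,'aa_s',240,150,480,440,2)
"
```

```text
t: 41.72
tcp_pos: [0.462, 0.3042, 0.1313]
ee_rot: [0.728, 0.685, -0.001, -0.0]
wrist_force: [0.3, 0.4, -0.8]
grip_width: 0.0393
t: 42.35
tcp_pos: [0.4628, 0.305, 0.1124]
ee_rot: [0.728, 0.686, 0.0, 0.0]
wrist_force: [0.6, 0.2, -2.1]
grip_width: 0.0395
t 42.35 tcp [0.4628 0.305  0.1124] tip [0.4628 0.305  0.0394] F [ 0.6  0.2 -2.1] w 0.0395
x [0.06  0.998 0.   ] y [ 0.998 -0.06   0.   ] z [ 0.  0. -1.] q [ 0.49  0.19  1.79 -0.    1.16  0.55]
```

View pics/aa_s.png

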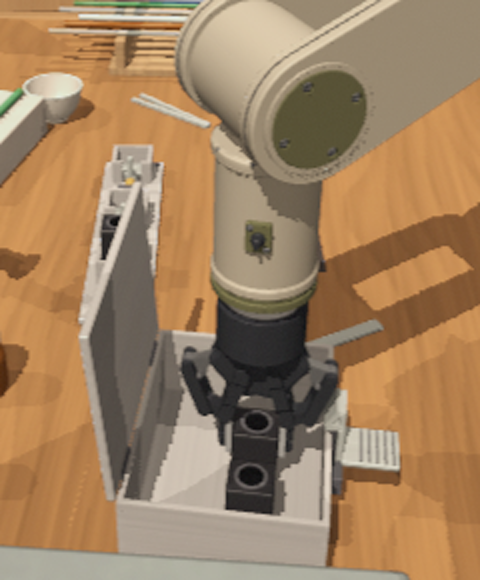

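```bash
python3 -m jog '0 0 0.003 0 0 0;0 0 0 0 0 0;0 0 0.002 0 0 0;0 0 0 0 0 0'; python3 -m jog '0 0 0.0015 0 0 0;0 0 0 0 0 0'
```

```text
t: 42.9
tcp_pos: [0.4627, 0.3049, 0.1072]
ee_rot: [0.728, 0.686, -0.0, -0.0]
wrist_force: [-0.1, 0.2, -1.6]
grip_width: 0.039
t: 43.15
tcp_pos: [0.463, 0.305, 0.1069]
ee_rot: [0.728, 0.686, 0.0, 0.0]
wrist_force: [-3.3, -1.9, 8.1]
grip_width: 0.0391
```

```bash
python3 -m jog '0 0 0 0 0 0;0 0 0 0 0 0;0 0 0 0 0 0' 0.065; python3 -m jog '0 0 -0.02 0 0 0;0 0 -0.04 0 0 0;0 0 -0.05 0 0 0;0 0 -0.04 0 0 0;0 0 0 0 0 0'; python3 -m jog '-0.04 0 0 0 0 0;-0.055 0 0 0 0 0;-0.055 0 0 0 0 0;-0.055 0 0 0 0 0;-0.055 0 0 0 0 0'; python3 -m jog '-0.02 0 0 0 0 0;0 0 0 0 0 -7;0 0 0 0 0 0;0 0 0 0 0 0'; python3 -c "
from h import *
st();print(shift([.6248,.0040,.22]))
g=imaging.grab_frame('side');f=imaging.grab_frame('top')
crop(g,'ab_s',240,150,480,440,2)
crop(f,'ab_t',90,170,450,370,2.2)
"
```

```text
t: 43.52
tcp_pos: [0.4634, 0.3051, 0.1063]
ee_rot: [0.728, 0.686, 0.001, 0.0]
wrist_force: [3.9, 0.2, 2.7]
grip_width: 0.065
t: 44.15
tcp_pos: [0.4643, 0.3061, 0.2618]
ee_rot: [0.728, 0.686, 0.004, 0.001]
wrist_force: [0.6, -0.3, -0.4]
grip_width: 0.0648
t: 44.78
tcp_pos: [0.4461, 0.044, 0.2554]
ee_rot: [0.728, 0.686, -0.0, -0.001]
wrist_force: [0.5, -1.7, 0.1]
grip_width: 0.065
t: 45.28
tcp_pos: [0.4457, 0.0257, 0.2556]
ee_rot: [0.686, 0.728, -0.0, -0.0]
wrist_force: [-0.6, 0.3, 0.4]
grip_width: 0.0648
t 45.27 tcp [0.4457 0.0257 0.2556] tip [0.4456 0.0258 0.1826] F [-0.6  0.3  0.4] w 0.0648
x [-0.06   0.998  0.   ] y [ 0.998  0.06  -0.001] z [-0.001  0.    -1.   ] q [-0.06 -0.27  1.96  0.    1.45 -0.12]
[-0.0325  0.1775  0.0354]
```

View pics/ab_s.png

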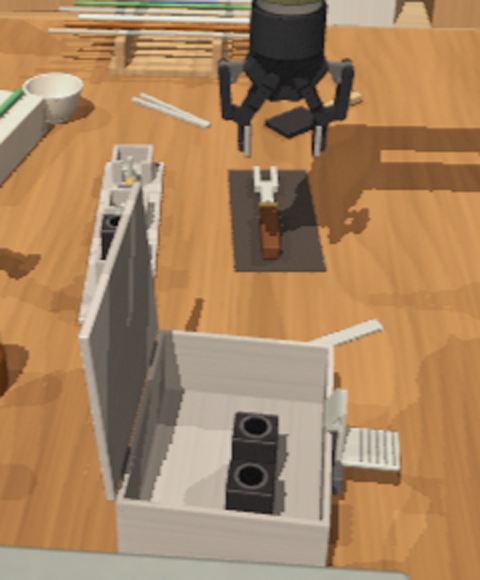

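View pics/ab_t.png

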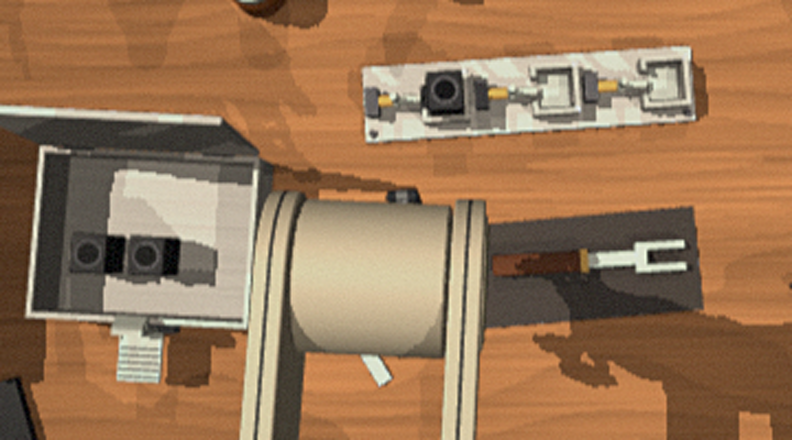

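Both stand. Mould 3.

```bash
python3 -m jog '-0.008 0.04 0 0 0 0;-0.008 0.045 0 0 0 0;-0.008 0.045 0 0 0 0;-0.008 0.047 0 0 0 0;0 0 0.02 0 0 0'; python3 -m jog '0 0 0.04 0 0 0;0 0 0 0 0 0;0 0 0 0 0 0'; python3 -c "
from h import *
st();print(shift([.6245,.0040,.118]))"
```

```text
t: 46.0
tcp_pos: [0.6277, 0.0044, 0.236]
ee_rot: [0.685, 0.728, 0.001, 0.001]
wrist_force: [-0.4, -0.3, -0.7]
grip_width: 0.0651
t: 46.38
tcp_pos: [0.6245, 0.0048, 0.1969]
ee_rot: [0.685, 0.729, 0.0, 0.0]
wrist_force: [1.1, 0.3, -0.0]
grip_width: 0.0651
t 46.38 tcp [0.6245 0.0048 0.1969] tip [0.6245 0.0048 0.1239] F [ 1.1  0.3 -0. ] w 0.0651
x [-0.062  0.998 -0.   ] y [0.998 0.062 0.   ] z [ 0. -0. -1.] q [-0.07  0.27  1.53 -0.    1.34 -0.14]
[-0.0008 -0.0001  0.0789]
```

```bash
python3 -m jog '-0.0005 0 0.025 0 0 0;0 0 0.025 0 0 0;0 0 0.015 0 0 0;0 0 0.008 0 0 0;0 0 0.004 0 0 0'; python3 -m jog '0 0 0 0 0 0;0 0 0 0 0 0;0 0 0 0 0 0;0 0 0 0 0 0;0 0 0 0 0 0' 0.03 60;  python3 -m jog '0 0 0 0 0 0';python3 -m jog '0 0 -0.004 0 0 0;0 0 -0.006 0 0 0;0 0 0 0 0 0'; python3 -c "
from h import *
st()"
```

```text
t: 47.0
tcp_pos: [0.6252, 0.004, 0.1196]
ee_rot: [0.685, 0.729, 0.0, 0.0]
wrist_force: [0.7, -0.2, -0.1]
grip_width: 0.0654
t: 47.62
tcp_pos: [0.6252, 0.004, 0.1197]
ee_rot: [0.685, 0.729, 0.0, 0.0]
wrist_force: [-1.2, 0.4, 6.5]
grip_width: 0.0393
t: 47.75
tcp_pos: [0.6252, 0.004, 0.1197]
ee_rot: [0.685, 0.729, 0.0, 0.001]
wrist_force: [-0.6, -0.7, 5.3]
grip_width: 0.0391
t: 48.12
tcp_pos: [0.6247, 0.004, 0.1293]
ee_rot: [0.685, 0.729, -0.0, -0.0]
wrist_force: [-0.6, -1.0, -0.1]
grip_width: 0.0392
t 48.12 tcp [0.6247 0.004  0.1293] tip [0.6246 0.004  0.0563] F [-0.6 -1.  -0.1] w 0.0392
x [-0.062  0.998 -0.   ] y [ 0.998  0.062 -0.   ] z [-0. -0. -1.] q [-0.08  0.34  1.58 -0.    1.23 -0.14]
```

```bash
python3 -m jog '0 0 -0.02 0 0 0;0 0 -0.03 0 0 0;0 0 -0.04 0 0 0;0 0 -0.03 0 0 0;0 0 0 0 0 0'; python3 -m jog '0 -0.03 0 0 0 0;0 -0.045 0 0 0 0;0 -0.045 0 0 0 0;0 -0.04 0 0 0 0;0.01 0 0 0 0 7'; python3 -m jog '0.03 0 0 0 0 0;0.055 0 0 0 0 0;0.055 0 0 0 0 0;0.055 0 0 0 0 0;0 0 0 0 0 0';  python3 -m jog '0 0 0 0 0 0'; python3 -c "
from h import *
st();print(shift([.4585,.2455,.12]))
g=imaging.grab_frame('side')
crop(g,'ac_s',240,150,480,440,2)
"
```

```text
t: 48.75
tcp_pos: [0.6262, 0.0039, 0.2529]
ee_rot: [0.685, 0.729, 0.002, 0.002]
wrist_force: [1.1, 0.5, -1.7]
grip_width: 0.0393
t: 49.38
tcp_pos: [0.461, 0.0038, 0.2465]
ee_rot: [0.729, 0.684, -0.002, -0.002]
wrist_force: [0.5, 0.8, -1.7]
grip_width: 0.0391
t: 50.0
tcp_pos: [0.4747, 0.2019, 0.2471]
ee_rot: [0.726, 0.687, -0.001, -0.001]
wrist_force: [-0.6, -0.7, -1.6]
grip_width: 0.0395
t: 50.12
tcp_pos: [0.4752, 0.1985, 0.2474]
ee_rot: [0.728, 0.686, -0.001, -0.0]
wrist_force: [-0.1, -0.3, -1.0]
grip_width: 0.0389
t 50.12 tcp [0.4752 0.1985 0.2474] tip [0.475  0.1984 0.1744] F [-0.1 -0.3 -1. ] w 0.0389
x [ 0.059  0.998 -0.001] y [ 0.998 -0.059 -0.002] z [-0.003 -0.001 -1.   ] q [ 0.3  -0.06  1.79 -0.    1.42  0.36]
[ 0.0461 -0.0192  0.1273]
```

View pics/ac_s.png

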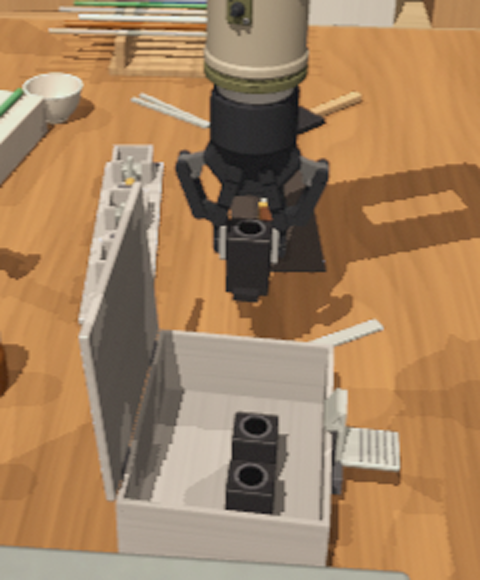

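```bash
python3 -m jog '0.03 -0.012 0 0 0 0;0.016 -0.007 0 0 0 0;0 0 0.03 0 0 0;0 0 0.04 0 0 0;0 0 0.035 0 0 0'; python3 -m jog '0 0 0.015 0 0 0;0 0 0.007 0 0 0;0 0 0 0 0 0;0 0 0.005 0 0 0;0 0 0 0 0 0'; python3 -c "
from h import *
st()
g=imaging.grab_frame('side')
crop(g,'ad_s',240,150,480,440,2)
"
```

```text
t: 50.8
tcp_pos: [0.4597, 0.2449, 0.1426]
ee_rot: [0.728, 0.685, -0.0, 0.0]
wrist_force: [-0.5, 0.6, -0.8]
grip_width: 0.039
t: 51.42
tcp_pos: [0.4602, 0.2459, 0.1174]
ee_rot: [0.728, 0.686, 0.0, 0.0]
wrist_force: [0.5, 0.0, -0.1]
grip_width: 0.0389
t 51.42 tcp [0.4602 0.2459 0.1174] tip [0.4602 0.2459 0.0444] F [ 0.5  0.  -0.1] w 0.0389
x [0.06  0.998 0.   ] y [ 0.998 -0.06   0.001] z [ 0.001  0.    -1.   ] q [ 0.39  0.1   1.88 -0.    1.16  0.45]
```

View pics/ad_s.png

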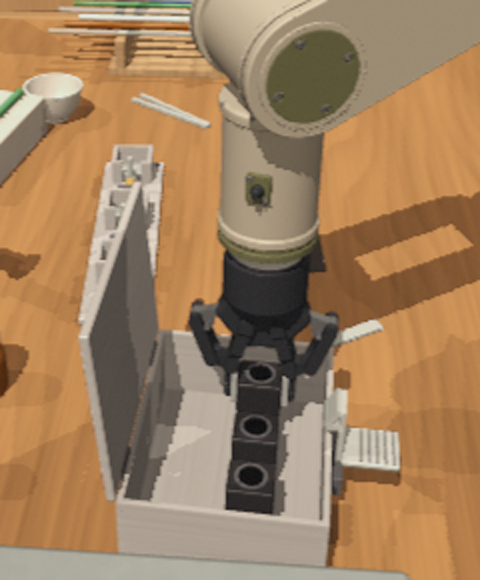

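```bash
python3 -m jog '0 0 0.006 0 0 0;0 0 0.002 0 0 0;0 0 0 0 0 0;0 0 0 0 0 0'; python3 -m jog '0 0 0.0015 0 0 0;0 0 0 0 0 0'
```

```text
t: 51.98
tcp_pos: [0.4599, 0.2458, 0.1089]
ee_rot: [0.728, 0.686, 0.0, -0.0]
wrist_force: [-0.2, -0.4, -1.5]
grip_width: 0.0392
t: 52.22
tcp_pos: [0.4601, 0.2459, 0.1079]
ee_rot: [0.728, 0.686, 0.0, 0.0]
wrist_force: [-0.6, -0.6, 3.4]
grip_width: 0.0391
```

```bash
python3 -m jog '0 0 0 0 0 0;0 0 0 0 0 0;0 0 0 0 0 0' 0.065; python3 -m jog '0 0 -0.02 0 0 0;0 0 -0.04 0 0 0;0 0 -0.055 0 0 0;0 0 -0.055 0 0 0;0 0 -0.06 0 0 0'; python3 -m jog '0 0 -0.03 0 0 -10;0 0 0 0 0 -10;0 0 0 0 0 -10;0 0 0 0 0 -10;0 0 0 0 0 -10' 0; python3 -m jog '0 0 0 0 0 -10;0 0 0 0 0 -10;0 0 0 0 0 -10;0 0 0 0 0 -10;0 0 0 0 0 0';  python3 -c "
from h import *
st()
g=imaging.grab_frame('side');f=imaging.grab_frame('top')
crop(g,'ae_s',200,150,480,440,2)
crop(f,'ae_t',90,170,450,370,2.2)
"
```

```text
t: 52.6
tcp_pos: [0.4598, 0.2457, 0.1073]
ee_rot: [0.728, 0.686, -0.0, -0.0]
wrist_force: [-0.1, 0.3, 1.0]
grip_width: 0.0649
t: 53.22
tcp_pos: [0.4594, 0.2455, 0.3387]
ee_rot: [0.728, 0.686, -0.0, -0.0]
wrist_force: [0.9, 0.7, -0.1]
grip_width: 0.0649
t: 53.85
tcp_pos: [0.4598, 0.2457, 0.3673]
ee_rot: [0.367, 0.93, -0.0, -0.0]
wrist_force: [-0.4, 0.0, -1.0]
grip_width: 0.0
t: 54.48
tcp_pos: [0.4598, 0.2457, 0.3673]
ee_rot: [0.031, 1.0, -0.0, -0.0]
wrist_force: [0.4, 0.6, -0.0]
grip_width: -0.0001
t 54.48 tcp [0.4598 0.2457 0.3673] tip [0.4598 0.2457 0.2943] F [ 0.4  0.6 -0. ] w -0.0001
x [-0.998  0.061  0.   ] y [ 0.061  0.998 -0.   ] z [-0. -0. -1.] q [ 0.39 -0.1   1.61 -0.    1.64 -1.12]
```

View pics/ae_s.png

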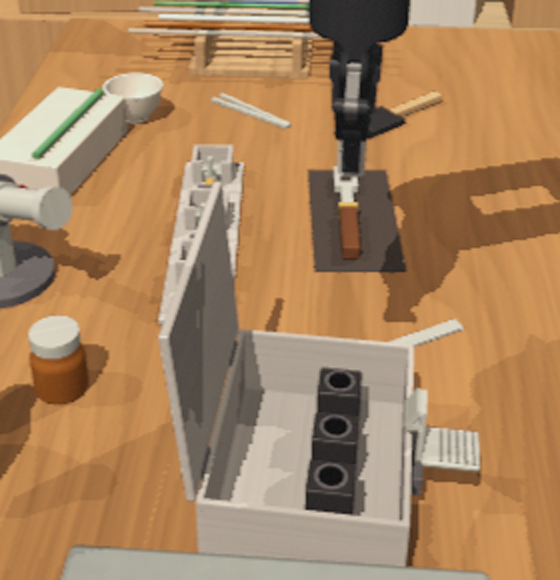

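View pics/ae_t.png

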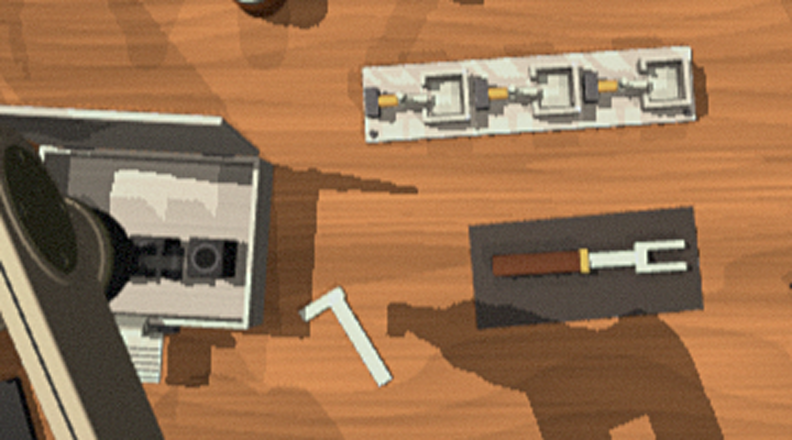

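Run:
```python
from h import *
f=imaging.grab_frame("top"); 
print("jar lid",ray(f,(205,160),.075))
C=np.array([.4815,.304]);ex=np.array([.998,-.061])
def tcp(th,s):
    t=np.radians(th); cx=.085-s*np.cos(t)+.008*np.sin(t)+.011; z=.078+s*np.sin(t)+.008*np.cos(t)+.073
    return np.r_[C+ex*cx,z],cx,z
pc=None
for th,s in [(90,.13),(80,.13),(70,.13),(60,.13),(50,.13),(40,.13),(30,.132),(22,.134),(15,.137),(9,.14),(5,.142),(2,.143),(0,.144)]:
    p,cx,z=tcp(th,s); d=(0,0) if pc is None else (-(cx-pc[0]),-(z-pc[1])); pc=(cx,z)
    print(th,np.round(p,3),"tx tz",np.round(d,4))
p=np.r_[C+ex*.15,.367]; print("behind",p,shift(p))
```

```text
jar lid [0.74329377 0.19536125 0.075     ]
90 [0.585 0.298 0.281] tx tz [0 0]
80 [0.563 0.299 0.28 ] tx tz [0.0227 0.0006]
70 [0.54  0.3   0.276] tx tz [0.0222 0.0045]
60 [0.519 0.302 0.268] tx tz [0.0211 0.0083]
50 [0.5   0.303 0.256] tx tz [0.0194 0.0119]
40 [0.483 0.304 0.241] tx tz [0.017 0.015]
30 [0.467 0.305 0.224] tx tz [0.0159 0.0168]
22 [0.456 0.306 0.209] tx tz [0.0109 0.0153]
15 [0.447 0.306 0.194] tx tz [0.009  0.0144]
9 [0.441 0.307 0.181] tx tz [0.0068 0.0134]
5 [0.437 0.307 0.171] tx tz [0.0037 0.0095]
2 [0.435 0.307 0.164] tx tz [0.0019 0.0074]
0 [0.434 0.307 0.159] tx tz [0.0014 0.005 ]
behind [0.6312  0.29485 0.367  ] [-0.1679  0.0599  0.0003]
```

```bash
python3 -m jog '-0.03 0.02 0 0 0 0;-0.045 0.02 0 0 0 0;-0.045 0.02 0 0 0 0;-0.04 0 0 0 0 0;-0.012 0 0 0 0 0';python3 -m jog '0 0 0.03 0 0 0;0 0 0.03 0 0 0;0 0 0.026 0 0 0;0 0 0 0 0 0;0 0 0 0 0 0'; python3 -c "
from h import *
st();print(shift([.585,.298,.281]))
g=imaging.grab_frame('side')
crop(g,'af_s',200,150,480,440,2)
"
```

```text
t: 55.25
tcp_pos: [0.6369, 0.2949, 0.3657]
ee_rot: [0.032, 0.999, -0.0, -0.001]
wrist_force: [-0.7, -0.2, -0.2]
grip_width: 0.0003
t: 55.88
tcp_pos: [0.6355, 0.2955, 0.2827]
ee_rot: [0.03, 1.0, 0.0, 0.001]
wrist_force: [-0.4, -0.4, 1.0]
grip_width: 0.0002
t 55.88 tcp [0.6355 0.2955 0.2827] tip [0.6356 0.2955 0.2097] F [-0.4 -0.4  1. ] w 0.0002
x [-0.998  0.061 -0.001] y [0.061 0.998 0.   ] z [ 0.001  0.    -1.   ] q [ 0.36  0.41  1.19 -0.    1.53 -1.15]
[ 0.0506 -0.0006  0.0016]
```

View pics/af_s.png

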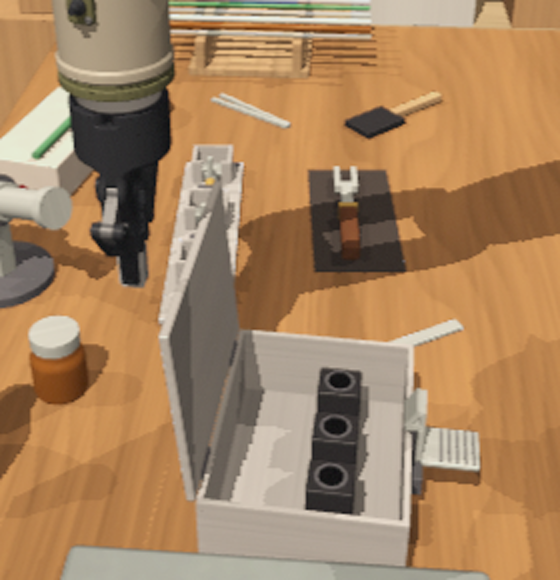

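```bash
python3 -m jog '0.015 0 0.002 0 0 0;0.018 0 0 0 0 0;0.017 0 0 0 0 0;0 0 0 0 0 0'; python3 -m jog '0.012 0 0 0 0 0;0.011 0 0.0005 0 0 0;0.011 0 0.002 0 0 0;0.011 0 0.0025 0 0 0;0 0 0 0 0 0'; python3 -c "
from h import *
st();print(shift([.540,.300,.276]))
g=imaging.grab_frame('side')
crop(g,'ag_s',200,150,480,440,2)
"
```

```text
t: 56.42
tcp_pos: [0.5854, 0.2989, 0.2819]
ee_rot: [0.03, 1.0, 0.001, 0.002]
wrist_force: [-0.2, 0.7, 2.4]
grip_width: 0.0001
t: 57.05
tcp_pos: [0.5392, 0.3011, 0.2738]
ee_rot: [0.03, 1.0, -0.0, -0.001]
wrist_force: [0.8, 0.8, 0.1]
grip_width: -0.0001
t 57.05 tcp [0.5392 0.3011 0.2738] tip [0.5391 0.3011 0.2008] F [0.8 0.8 0.1] w -0.0001
x [-0.998  0.059  0.001] y [ 0.059  0.998 -0.001] z [-0.001 -0.    -1.   ] q [ 0.43  0.19  1.47  0.    1.48 -1.09]
[-0.0008 -0.0011 -0.0022]
```

View pics/ag_s.png

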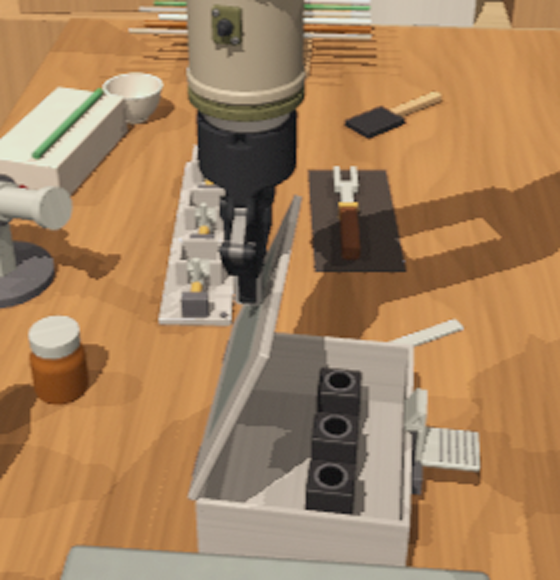

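Lid is following at about 70°. Continue along the arc.

```bash
python3 -m jog '0.011 0 0.002 0 0 0;0.011 0 0.004 0 0 0;0.01 0 0.005 0 0 0;0.01 0 0.006 0 0 0;0.008 0 0.007 0 0 0'; python3 -m jog '0.009 0 0.008 0 0 0;0.008 0 0.008 0 0 0;0.008 0 0.008 0 0 0;0 0 0 0 0 0'; python3 -c "
from h import *
st();print(shift([.467,.305,.224]))
g=imaging.grab_frame('side')
crop(g,'ah_s',200,150,480,440,2)
"
```

```text
t: 57.72
tcp_pos: [0.4896, 0.3042, 0.2501]
ee_rot: [0.03, 1.0, 0.0, -0.0]
wrist_force: [-0.6, -0.1, 1.4]
grip_width: -0.0001
t: 58.22
tcp_pos: [0.4644, 0.3054, 0.2253]
ee_rot: [0.03, 1.0, -0.0, -0.001]
wrist_force: [0.4, -0.6, 1.4]
grip_width: -0.0002
t 58.23 tcp [0.4644 0.3054 0.2253] tip [0.4643 0.3053 0.1523] F [ 0.4 -0.6  1.4] w -0.0002
x [-0.998  0.059  0.002] y [ 0.059  0.998 -0.001] z [-0.002 -0.001 -1.   ] q [ 0.49  0.06  1.7   0.    1.38 -1.02]
[-0.0026 -0.0002  0.0013]
```

View pics/ah_s.png

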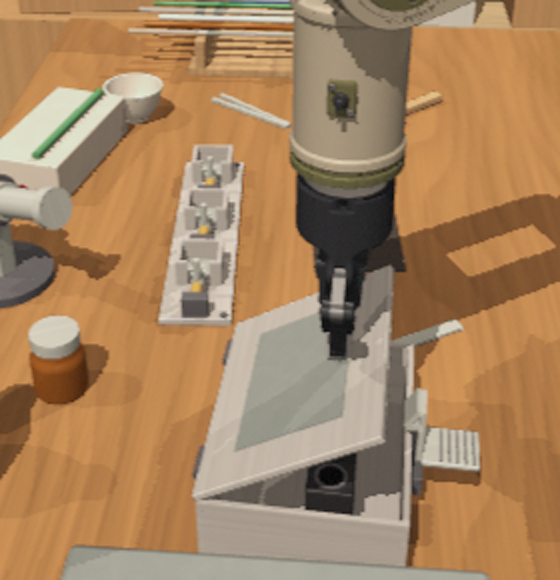

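```bash
python3 -m jog '0.008 0 0.012 0 0 0;0.007 0 0.012 0 0 0;0.005 0 0.012 0 0 0;0.004 0 0.01 0 0 0;0 0 0 0 0 0'; python3 -m jog '0.002 0 0.007 0 0 0;0.001 0 0.005 0 0 0;0 0 0.003 0 0 0;0 0 0 0 0 0';python3 -c "
from h import *
st()
g=imaging.grab_frame('side')
crop(g,'ai_s',200,150,480,440,2)
"
```

```text
t: 58.9
tcp_pos: [0.4405, 0.3067, 0.1791]
ee_rot: [0.03, 1.0, -0.001, -0.001]
wrist_force: [-0.9, -0.4, 0.6]
grip_width: -0.0001
t: 59.4
tcp_pos: [0.4387, 0.3072, 0.1654]
ee_rot: [0.03, 1.0, 0.0, 0.0]
wrist_force: [1.4, 0.8, 1.7]
grip_width: -0.0003
t 59.4 tcp [0.4387 0.3072 0.1654] tip [0.4387 0.3072 0.0924] F [1.4 0.8 1.7] w -0.0003
x [-0.998  0.06  -0.   ] y [0.06  0.998 0.   ] z [ 0.  0. -1.] q [ 0.52  0.07  1.81  0.    1.26 -1.  ]
```

View pics/ai_s.png

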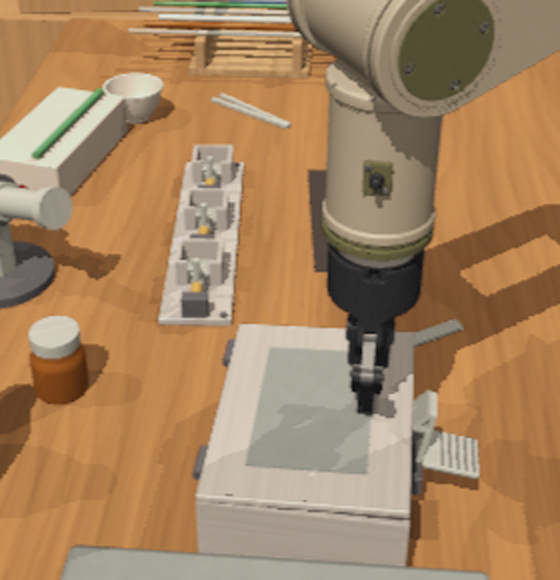

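```bash
python3 -m jog '0 0 0.003 0 0 0;0 0 0.002 0 0 0;0 0 0 0 0 0';python3 -m jog '0 0 0.002 0 0 0;0 0 0 0 0 0'; python3 -m jog '0 0 0.002 0 0 0;0 0 0 0 0 0'
```

```text
t: 59.82
tcp_pos: [0.4382, 0.307, 0.1599]
ee_rot: [0.03, 1.0, -0.0, -0.0]
wrist_force: [-0.2, 0.2, 0.4]
grip_width: -0.0001
t: 60.08
tcp_pos: [0.4384, 0.3071, 0.1584]
ee_rot: [0.03, 1.0, -0.0, -0.0]
wrist_force: [-1.5, 0.2, 3.2]
grip_width: -0.0003
t: 60.32
tcp_pos: [0.4384, 0.3071, 0.1571]
ee_rot: [0.03, 1.0, -0.0, -0.0]
wrist_force: [-5.7, -2.6, 9.9]
grip_width: -0.0004
```

```bash
python3 -m jog '0 0 0.001 0 0 0;0 0 0 0 0 0;0 0 0 0 0 0'; python3 -c "
from h import *
st()
g=imaging.grab_frame('side')
crop(g,'aj_s',340,300,460,400,5)
"
```

```text
t: 60.7
tcp_pos: [0.4384, 0.3072, 0.1566]
ee_rot: [0.03, 1.0, -0.0, -0.0]
wrist_force: [-7.4, -2.7, 14.2]
grip_width: 0.0002
t 60.7 tcp [0.4384 0.3072 0.1566] tip [0.4384 0.3072 0.0836] F [-7.4 -2.7 14.2] w 0.0002
x [-0.998  0.06   0.   ] y [ 0.06   0.998 -0.   ] z [-0. -0. -1.] q [ 0.52  0.08  1.82  0.    1.24 -1.  ]
```

View pics/aj_s.png

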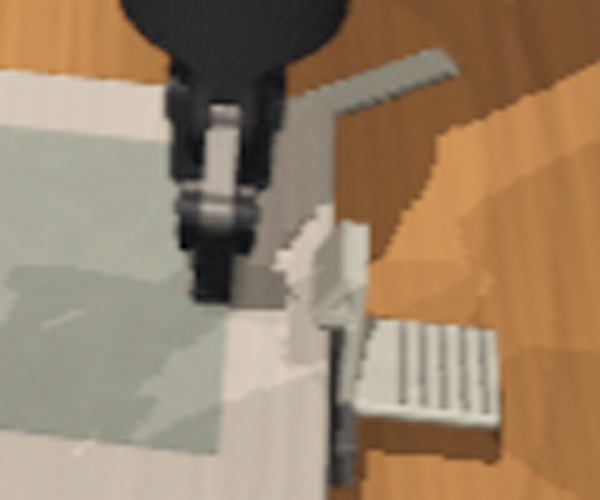

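```bash
python3 -m jog '0 0 -0.006 0 0 0;0 0 -0.006 0 0 0;0 0 0 0 0 0;0 0 0 0 0 0'; python3 -c "
from h import *
st()
g=imaging.grab_frame('side')
crop(g,'ak_s',340,300,460,400,5)
crop(g,'ak2_s',290,300,450,440,4.2)
"
```

```text
t: 61.25
tcp_pos: [0.4384, 0.307, 0.1671]
ee_rot: [0.03, 1.0, -0.0, -0.0]
wrist_force: [-0.6, -0.1, 0.2]
grip_width: 0.0001
t 61.25 tcp [0.4384 0.307  0.1671] tip [0.4384 0.307  0.0941] F [-0.6 -0.1  0.2] w 0.0001
x [-0.998  0.06   0.   ] y [ 0.06   0.998 -0.   ] z [-0. -0. -1.] q [ 0.52  0.07  1.81 -0.    1.26 -1.  ]
```

View pics/ak2_s.png

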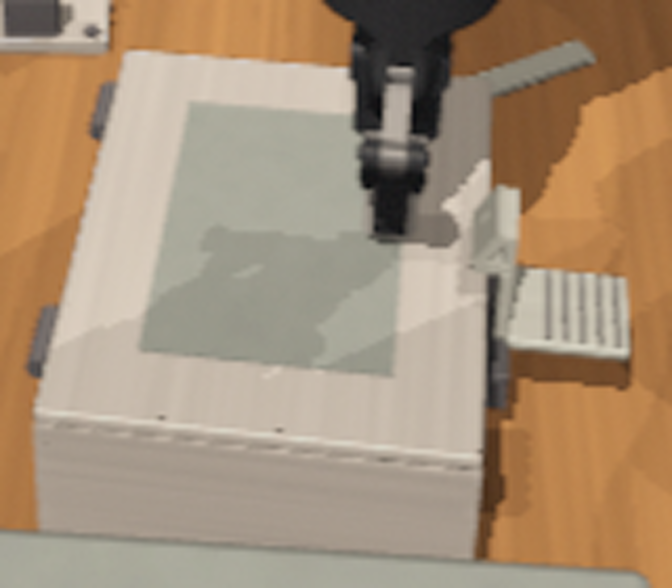

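The lid is free of the finger and its corners match the start picture, so it is latched. I'll retreat and do a full check.

```bash
python3 -m jog '0 0 -0.03 0 0 0;0 0 -0.05 0 0 0;0 0 -0.05 0 0 0;0 0 -0.05 0 0 0;0 0 0 0 0 0'; python3 -m jog '0.05 0 0 0 0 0;0.04 0 0 0 0 0;0 0 0 0 0 0;0 0 0 0 0 0'; python3 -c "
from h import *
st()
g=imaging.grab_frame('side');f=imaging.grab_frame('top')
cv2.imwrite('pics/al_s.png',g['color'][:,:,::-1]);cv2.imwrite('pics/al_t.png',f['color'][:,:,::-1])
"
```

```text
t: 61.92
tcp_pos: [0.4401, 0.308, 0.3528]
ee_rot: [0.03, 1.0, 0.002, 0.004]
wrist_force: [-0.1, 0.1, 0.3]
grip_width: 0.0002
t: 62.42
tcp_pos: [0.3487, 0.3125, 0.3467]
ee_rot: [0.03, 1.0, -0.0, -0.0]
wrist_force: [0.4, 0.1, -0.2]
grip_width: 0.0003
t 62.42 tcp [0.3487 0.3125 0.3467] tip [0.3487 0.3124 0.2737] F [ 0.4  0.1 -0.2] w 0.0003
x [-0.998  0.059  0.   ] y [ 0.059  0.998 -0.001] z [-0.    -0.001 -1.   ] q [ 0.62 -0.25  1.77 -0.    1.62 -0.89]
```

View pics/al_s.png

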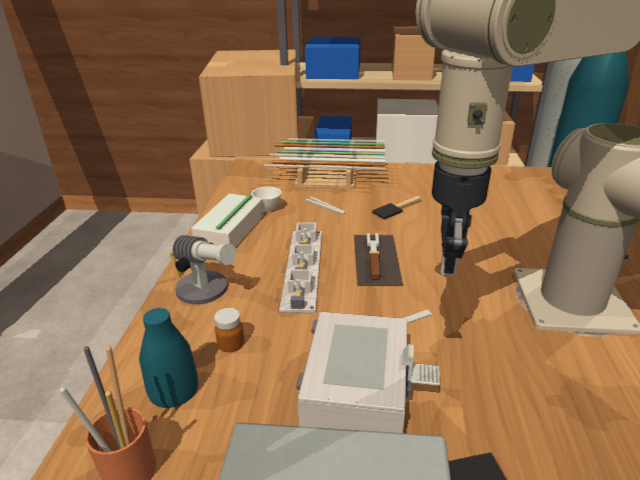

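View pics/al_t.png

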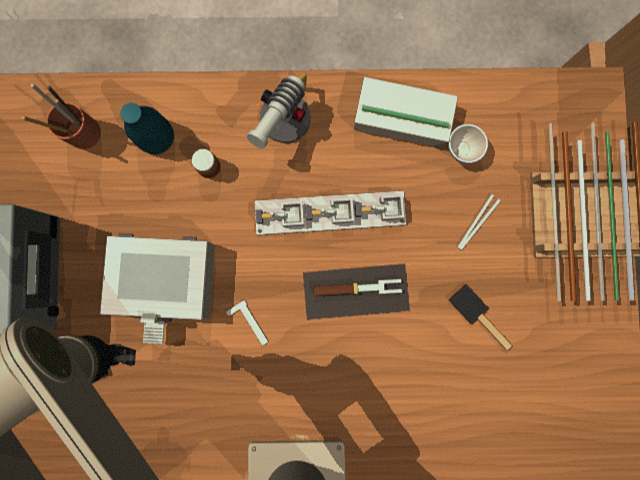

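```bash
python3 -c "
from cell import close_job
print(close_job())"
```

```text
the job is handed in; nothing more can be done
None
```

The job is done and handed in at about 62 s of the 210 s. All three moulds are in the case, the lid is shut and the fork is back on its mat.

**What I did:**
- I opened the case with the thumb latch.
- I pushed the three spring bars back with the fork, at about 4 N each. Every mould rose about 5 mm.
- I laid the fork back on its mat, then lifted the moulds out and stood them in the case.
- I pushed the lid over from behind and down until it snapped, at about 14 N.

**Last checks:**
- **Moulds:** the last view before closing the lid showed all three standing upright in the case. They are hidden now, so I could not check them again after it shut.
- **Lid:** after I lifted the finger off, it stayed down and its corners matched the pictures from the start. I read the latch from the images only, as there is no lid reading.
- **Fork and bystanders:** the fork lies flat on the mat. The jar, paddle, tweezers and gauge look to be where they started.
- **Robot:** it stands clear of everything, with wrist force near zero.

**Disagreements:** the two cameras differed by up to about 5 mm along y (12 mm on the fork's tine tips), so I mostly used values between the two. The fork also needed a 4 mm sideways correction before pin 3. I noticed no fork knock or grip slackening.

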